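# Move the clay paddle to the spare swing hook and fold the emptied hook away

### The arm

A 6-joint arm with a two-finger parallel gripper is mounted at the origin on the work surface; the furniture and walls round the work are solid. World frame = base frame: x ahead of the robot, y to its left, z up, the work surface at z = 0. Lengths are in m, angles in rad, forces in N, time in s.
With the tool pointing down it reaches from about 0.3 to 0.775 m from the base axis. Payload 14.6 kg.
Tool frame: the origin (TCP) lies at the very end of the fingers, on their centre line; the grasp point (between the pads) lies r.grasp_offset behind it (r.grasp_offset is the distance from the TCP to the grasp point, in m); x points along the fingers, z is the direction in which the jaws open and shut, and the axes are right-handed (so a half turn about x gives the same grasp; the last joint's range is limited). The gripper opens to 85 mm and grips with 20 to 120 N. Pads are 22 mm wide; open, the fingers measure 114 mm over their backs; the gripper's body (76 mm by 85 mm) begins 54 mm behind the grasp point. The pads swing forward as they close: fully open they stand 13 mm farther back than shut.
Start: joints at [-1.308, 0.3, 1.521, -0, 1.321, -0.067], TCP at [0.178, -0.52, 0.231] pointing down, gripper open.
Joint ranges: [-3.03, 3.03], [-0.79, 2.21], [0.23, 2.52], [-1.04, 4.18], [0, 3.07], [-2.55, 2.55]. Speed limits (rad/s): [2.22, 2.22, 2.57, 3.14, 3.14, 3.14].

### API

Orientations are given as a rotation vector (axis times angle).
In Python, from workcell import r gives the robot as it stands.
- The arm moves only by the tool jog_arm, never from a script. Its argument "series" is a list of rows, each an object with "xyz": the shift along the tool's x, y, z in m, a list of three; "roll": the turn about the tool's x in degrees; "claw": the closure, from 0 (fully open) to 1 (shut). A call has 1 to 5 rows; each row is the pose to reach, as a shift and turn from the pose commanded when the call began, along the tool's axes at that moment; what a row does not reach only later rows make up. A row lasts 1/10 s, in which the tool goes at most 50 mm and 8.59 degrees, less where a joint would pass 70% of its speed; a pose out of reach is approached as far as the arm can. A call with a gripper value outside its range is refused whole. The fingers move at their own pace and stop on an object; "squeeze" is the grip in N (left out, the last holds). Time passes only in rows, so rows that repeat a pose let the fingers close. It gives the time, the measured TCP pose, the force and the opening at its end, in the units of the state.
- r.read_state(): the state, without advancing time (a new reading comes with each control period).
- r.snapshot(name): name is "side" or "top" or "wrist"; returns a dict with "img" (384x512x3 uint8, red, green, blue), "z_map" (384x512 float32, m along the optical axis (not along the pixel's ray), 0 where there is no reading), "camera_matrix" (3x3 intrinsics, pixels), "origin" and "orientation" of the camera in the world. Camera axes: x right, y down, z forward; pixel columns grow to the right and rows downward; lengths in m; the calibration is good to about 2 mm. A picture is of the moment at which its call begins.
- r.sign_off(): hands the job in, once; it reports no verdict.
The state is a dict: "time_s": time; "qpos": joint angles; "qd": joint speeds; "effort": joint torques, N m; "position": TCP position; "tool_rot": TCP orientation; "contact_force": force on the tool from outside, world axes, zero at the start; "torque": the same for the moment, N m; "grip_width": finger opening in m.
Only numpy, scipy, OpenCV 4.12 (cv2) and the standard library are available. Lean on these libraries where they do the work, as an engineer would, in place of code of your own. Each camera call takes 0.05 s, during which the arm holds its last target.

### The job

Move the hanging clay paddle to the other swing-out hook: swing the folded spare hook out and press it firmly home against its stop, hang the paddle on it by its slot and let go, then fold the emptied hook back and press it firmly flat against its stop. Press firmly and hold for a moment (about 14 N near the arm's end) but never force a hook: over about 18 N bends its hinge. Leave the other things on the table alone.

Things in the scene. Friction and masses are not known exactly. Their poses are not given: they have to be found in the camera images.
- full_post: Fixed post of the hook that carries the paddle at the start: plywood board 70 mm wide (y), 18 mm thick (x), top 195 mm above the table, on a steel foot 85 x 104 x 10 mm. Origin at table level, mid-board; x to the back, z up. Upright hinge axis at x -34 mm, y 0. The arm points roughly along +y folded, flat along the board; roughly along -x swung out. Both stops are inside the hinge.
- spare_post: The other post, of the same make, with the empty hook that starts folded or nearly so. The posts may stand either way round, each with its own yaw. The hinges are screwed on crooked: each arm's whole swing, both stops with it, lies up to 0.15 rad either way from where its post's axes say, so the stops must be found by feel. A folded arm's outer end stands 55 mm past the board's edge, so that a finger fits behind it from above.
- full_arm (a joint): Swing of the first hook's arm about its upright hinge, rad: 0 folded at the inner stop, 1.57 home at the outer stop (hard stops at both). Friction 0.35 N m (about 5 N at the end): it stays where it is left. Starts swung out. Steel bar 10 x 10 mm, top 185 mm above the table, 90 mm from axis to end; the last 8 mm are a stub standing 10 mm above the bar.
- spare_arm (a joint): The same for the spare hook's arm. Starts at 0 to 0.35 rad.
- full_leaf (a joint): Twist, rad, of the spring hinge leaf that carries the first arm; same axis and sense. It gives 0.025 rad per N m: a stopped arm yields 1 mm at its end for about 7 N. Pressed home firmly: over 0.020 when swinging out, under -0.020 when folding (11 N at 75 mm from the axis), for half a second. Over 0.040 either way (21 N at 75 mm) it is bent.
- spare_leaf (a joint): The same for the spare hook.
- full_tip (a point): End of the first hook's arm, in the middle of the stub, 86 mm from the hinge axis and at the height of the bar's top; its y points outward along the arm, z up.
- spare_tip (a point): The same on the spare hook.
- paddle: Flat beech clay paddle, 12 mm thick (x), 186 mm high (z), 0.15 kg, the arm through its slot. Origin mid lower edge. Blade 84 mm wide (y) to z 76 mm; slot 34 mm wide, 34 mm high (z 90 to 124) in a neck 58 mm wide; over z 137 a grip 26 mm wide, 49 mm high. To pass the stub, raise it 10 to 24 mm from where it hangs.
- paddle_slot (a point): Middle of the slot's upper edge, which rests on the arm; axes as the paddle's.
- paddle_grip (a point): Middle of the grip, 165 mm above the paddle's lower edge.
- wood_rib: Bystander: flat wooden rib, 44 x 110 x 8 mm, loose on the table.
- mould: Bystander: plaster sprig mould, 62 x 51 x 24 mm, loose.
- test_tile: Bystander: small star-shaped tile, 63 x 63 x 9 mm, loose.
- stamp: Bystander: turned wooden stamp, 26 mm across, standing 67 mm high, loose.
- kidney: Bystander: kidney-shaped rubber scraper, 56 x 100 x 9 mm, loose.
Mind the look-alikes: they are no part of the job. Leave any yellow look-alike of the full_post alone.

How it is judged:
On the way, in this order (a step that is already met when the one before it is completed fails the run):
1. the spare hook is swung out and pressed firmly home against its stop (value of joint spare_arm above 1.53 rad and value of joint spare_leaf above 0.02 rad), for 0.2 s.
2. the paddle hangs on the spare hook by its slot, let go (y of paddle_slot in the frame of spare_tip between -0.072 and -0.006 m and x of paddle_slot in the frame of spare_tip between -0.016 and 0.016 m and z of paddle_slot in the frame of spare_tip between -0.006 and 0.006 m and contact force between the fingers and paddle below 0.3 N), for 0.3 s.
3. the emptied hook is folded and pressed firmly flat against its inner stop (value of joint full_arm below 0.04 rad and value of joint full_leaf below -0.02 rad), for 0.2 s.
At the end, for the whole second after the job is handed in: The emptied hook is folded flat (within 0.04 rad of its stop), the spare hook is out (within 0.07 rad of its stop), and the paddle hangs at rest on the spare hook's arm: slot edge on the bar (within 6 mm in height, 16 mm sideways), between stub and hinge, upright within 0.15 rad (value of joint full_arm below 0.04 rad and value of joint spare_arm above 1.5 rad and y of paddle_slot in the frame of spare_tip between -0.072 and -0.006 m and x of paddle_slot in the frame of spare_tip between -0.016 and 0.016 m and z of paddle_slot in the frame of spare_tip between -0.006 and 0.006 m and angle between paddle's own z axis and vertical below 0.15 rad and linear speed of paddle below 0.03 m/s); the robot touches nothing.
It fails at once if a hinge leaf is forced: twisted more than 0.040 rad (about 21 N at 75 mm from the axis) (value of joint any of full_leaf, spare_leaf above 0.04 rad or value of joint any of full_leaf, spare_leaf below -0.04 rad).
It fails at once if the paddle is dropped: its lower edge comes below 35 mm (height (world z) of paddle below 0.035 m).
It fails at once if a bystander is moved more than 20 mm (distance of any of wood_rib, mould, test_tile, stamp, kidney from where it was at the start of the episode above 0.02 m).
It also fails if it takes over 72 s, if anything falls off the work surface, if the arm or the gripper's body presses on something with over 40 N, if the wrist force passes 120 N, or if a joint passes its speed limit or range.

## Working session

There is one attempt and no reset: what is moved stays moved. The work goes in short steps, Python scripts to look and compute and a tool call to move; the robot and the scene stay as the last step left them, time stands still between calls to the robot, and variables do not carry over. Pictures are saved under pics/ and viewed, and the job is handed in when it is done.

Besides the shell and the picture viewer there is one more tool, called after "Request:" in YAML: its name, and indented under it one key for each argument. jog_arm: Moves the arm, as the interface text tells. Its arguments: {"type":"object","properties":{"series":{"type":"array"},"squeeze":{"type":"number"}},"required":["series"]}

```bash
mkdir -p pics; ls; python3 - <<'E'
from workcell import r
import cv2,numpy as np,pickle
print(r.read_state(), r.grasp_offset)
d={}
for n in ["side","top","wrist"]:
    s=r.snapshot(n); d[n]=s
    cv2.imwrite(f"pics/{n}0.png",cv2.resize(s["img"][:,:,::-1],(768,576)))
    print(n,np.round(s["origin"],3),np.round(s["orientation"],3).tolist(),s["camera_matrix"][0,0])
pickle.dump(d,open("s0.pkl","wb"))
E
```

```text
pics
{'time_s': 0.0, 'qpos': array([-1.30763518e+00,  3.00458845e-01,  1.52163433e+00,  3.32998461e-06,
        1.32068883e+00, -6.66046918e-02]), 'qd': array([ 4.66193761e-04,  3.44696959e-04,  1.07911075e-04, -1.21266634e-03,
        1.78210362e-03,  1.45097091e-05]), 'effort': array([ 3.31687406e-03, -5.43500090e+01, -3.61796951e+01,  1.28278493e-04,
        3.99757933e-03,  1.99643054e-06]), 'position': array([ 0.17803175, -0.52012302,  0.23070551]), 'tool_rot': array([ 0.96369163,  1.34829197, -0.96243794]), 'contact_force': array([ 0.19355195,  0.16358989, -0.16948886]), 'torque': array([ 0.03111489,  0.03098642, -0.03895826]), 'grip_width': 0.08510151010247126} 0.0187
side [ 0.373 -1.176  0.668] [-1.972, -0.005, -0.019] 498.85843367454675
top [0.271 0.007 1.255] [-2.157, 2.17, -0.099] 391.38971707448286
wrist [ 0.256 -0.493  0.373] [2.332, -1.667, -0.273] 331.9247005504168
```

View pics/side0.png

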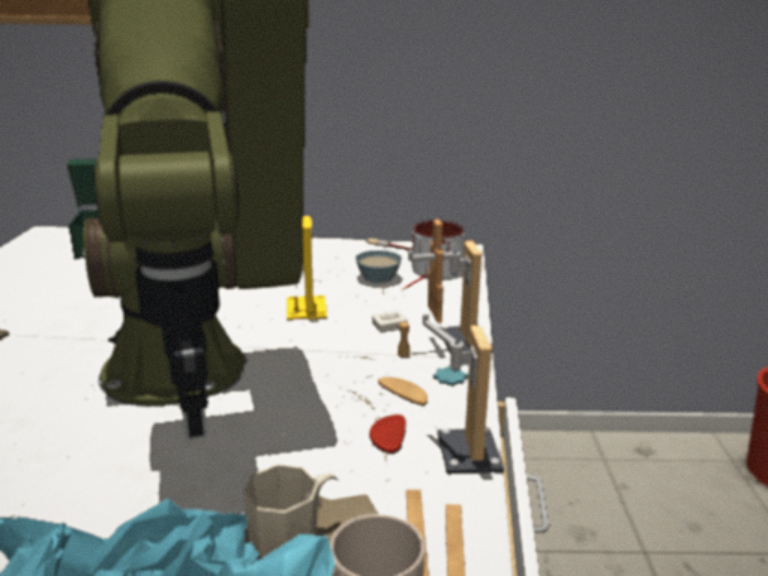

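View pics/top0.png

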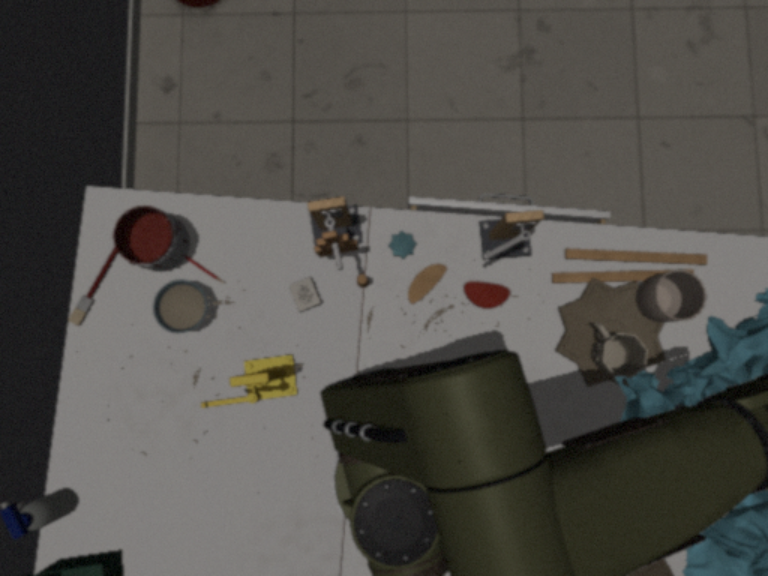

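View pics/wrist0.png

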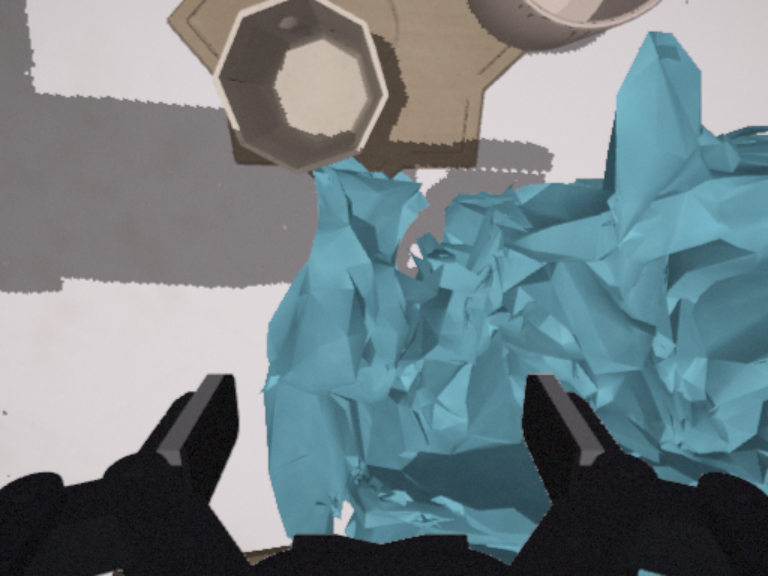

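```bash
cat > h.py <<'E'
import numpy as np,cv2,pickle
from scipy.spatial.transform import Rotation as R
def cloud(s):
    K=s["camera_matrix"];z=s["z_map"];v,u=np.mgrid[0:z.shape[0],0:z.shape[1]]
    P=np.stack([(u-K[0,2])/K[0,0]*z,(v-K[1,2])/K[1,1]*z,z],-1)
    W=P@R.from_rotvec(s["orientation"]).as_matrix().T+np.array(s["origin"])
    W[z==0]=np.nan
    return W
def crop(s,name,u0,u1,v0,v1,k):
    cv2.imwrite(name,cv2.resize(s["img"][v0:v1,u0:u1,::-1],None,fx=k,fy=k,interpolation=cv2.INTER_CUBIC))
E
python3 - <<'E'
from h import *
d=pickle.load(open("s0.pkl","rb"))
crop(d["top"],"pics/t1.png",195,375,125,215,4)
crop(d["side"],"pics/s1.png",240,350,140,320,3)
W=cloud(d["top"])
# height map points above 0.1
z=W[...,2]
m=(z>0.03)&(z<0.3)&(W[...,0]>0.4)
u8=np.zeros(z.shape,np.uint8);u8[125:215,195:375]=np.nan_to_num(np.clip(z/0.2,0,1)*255)[125:215,195:375]
cv2.imwrite("pics/tz.png",cv2.resize(cv2.applyColorMap(u8,cv2.COLORMAP_JET)[125:215,195:375],None,fx=4,fy=4,interpolation=0))
E
```

```text
(no output)
```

View pics/t1.png

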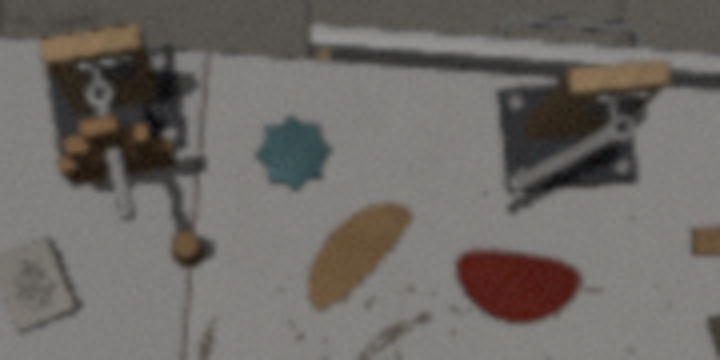

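View pics/s1.png

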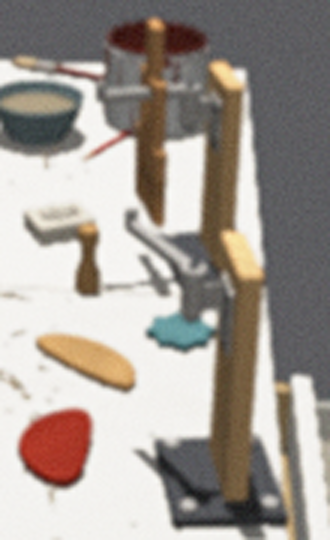

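View pics/tz.png

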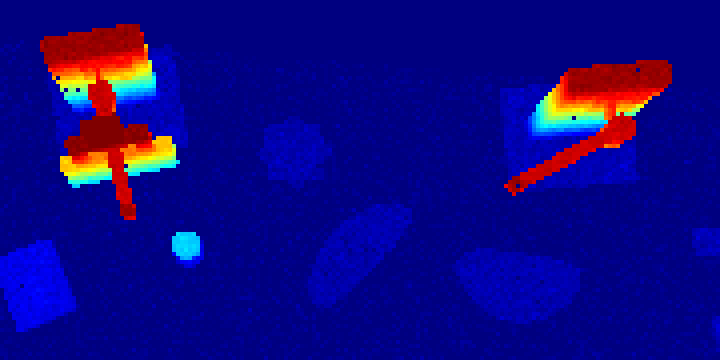

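```bash
python3 - <<'E'
from h import *
d=pickle.load(open("s0.pkl","rb"))
W=cloud(d["top"]);z=W[...,2]
print("table",np.nanmedian(z[200:215,230:300]))
def rect(m,name):
    m=m.astype(np.uint8)
    n,l,st,c=cv2.connectedComponentsWithStats(m)
    for i in range(1,n):
        if st[i,4]<8: continue
        p=W[l==i]
        (cx,cy),(w,h),a=cv2.minAreaRect((p[:,:2]*1000).astype(np.float32))
        bx=cv2.boxPoints(((cx,cy),(w,h),a))
        print(name,st[i],"c",round(cx),round(cy),"wh",round(w),round(h),"z",np.round(np.percentile(p[:,2],[5,50,95]),3),"corners",bx.round().tolist())
roi=np.zeros(z.shape,bool);roi[125:215,195:375]=1
rect(roi&(z>0.191)&(z<0.205),"boardtop")
rect(roi&(z>0.172)&(z<0.2005)&(W[...,0]<0.68),"arms")
rect(roi&(z>0.01)&(z<0.08)&(W[...,0]<0.63),"low")
rect(roi&(z>0.205),"paddletop")
# arm axis PCA for spare, near row/col
def ray(u,v,h):
    s=d["top"];K=s["camera_matrix"];q=R.from_rotvec(s["orientation"]).as_matrix()@np.array([(u-K[0,2])/K[0,0],(v-K[1,2])/K[1,1],1]);o=np.array(s["origin"]);return o+q*(h-o[2])/q[2]
for nm,(a,b) in dict(spare_hinge=(620,126),spare_tip=(514,186),full_hinge=(98,96),full_tip=(126,211)).items(): print(nm,ray(195+a/4,125+b/4,.185).round(3))
E
```

```text
table 0.0006767034788404125
boardtop [205 131  26  10 163] c 535 122 wh 19 70 z [0.192 0.195 0.198] corners [[520.0, 155.0], [531.0, 86.0], [550.0, 89.0], [539.0, 158.0]]
boardtop [337 140  26   8 156] c 509 -241 wh 18 70 z [0.192 0.195 0.198] corners [[497.0, -207.0], [502.0, -277.0], [520.0, -275.0], [515.0, -206.0]]
boardtop [221 156  12   6  34] c 470 98 wh 12 30 z [0.192 0.198 0.202] corners [[461.0, 111.0], [466.0, 82.0], [478.0, 84.0], [473.0, 113.0]]
boardtop [211 159   9   5  27] c 464 129 wh 12 21 z [0.195 0.198 0.202] corners [[456.0, 138.0], [460.0, 118.0], [472.0, 120.0], [467.0, 140.0]]
boardtop [322 169   4   4  10] c 434 -169 wh 8 8 z [0.192 0.194 0.198] corners [[429.0, -168.0], [435.0, -174.0], [440.0, -169.0], [434.0, -163.0]]
boardtop [225 176   4   3  11] c 418 97 wh 8 6 z [0.193 0.196 0.197] corners [[415.0, 93.0], [421.0, 92.0], [421.0, 101.0], [415.0, 101.0]]
arms [205 131  26  23 271] c 515 119 wh 59 70 z [0.175 0.193 0.198] corners [[480.0, 148.0], [492.0, 80.0], [550.0, 89.0], [538.0, 158.0]]
arms [336 140  27  10 222] c 507 -241 wh 21 69 z [0.174 0.194 0.1
[... 1771 characters left out ...]
ow [275 185  11   8  26] c 407 -59 wh 32 19 z [0.01  0.011 0.014] corners [[394.0, -72.0], [412.0, -77.0], [420.0, -45.0], [402.0, -41.0]]
low [310 188  28  18 156] c 379 -199 wh 57 78 z [0.01  0.012 0.014] corners [[340.0, -171.0], [364.0, -245.0], [418.0, -227.0], [394.0, -153.0]]
low [373 204   2   6   8] c 346 -354 wh 16 3 z [0.011 0.012 0.018] corners [[338.0, -353.0], [338.0, -357.0], [354.0, -356.0], [354.0, -352.0]]
paddletop [215 153  11   9  73] c 466 111 wh 12 25 z [0.211 0.246 0.25 ] corners [[457.0, 122.0], [463.0, 97.0], [475.0, 100.0], [469.0, 125.0]]
spare_hinge [ 0.474 -0.244  0.185]
spare_tip [ 0.433 -0.17   0.185]
full_hinge [0.498 0.117 0.185]
full_tip [0.417 0.098 0.185]
```

```bash
cat >> h.py <<'E'
def plan(st,xyz,ydir_deg=None):
    """print shift in tool axes and roll to reach world xyz with tool-y heading (deg, in world xy)"""
    M=R.from_rotvec(st["tool_rot"]).as_matrix()
    s=M.T@(np.array(xyz)-st["position"])
    out="shift mm "+str((s*1000).round(1))
    h=np.degrees(np.arctan2(M[1,1],M[0,1]))
    if ydir_deg is not None:
        a=(ydir_deg-h+180)%360-180
        out+=f" roll {-a:.1f}(or {(-a+360)%360-180:.1f})"
    return out+f" tooly {h:.1f} q6 {st['qpos'][5]:.2f} x-axis {M[:,0].round(3)}"
def pol(hx,hy,r,th,off):
    # point at radius r on arm at theta (from +y toward -x), shifted off along +n (increasing theta)
    u=np.array([-np.sin(th),np.cos(th)]);n=np.array([-np.cos(th),-np.sin(th)])
    return np.array([hx,hy])+r*u+off*n
E
python3 - <<'E'
from h import *
from workcell import r
st=r.read_state();print(R.from_rotvec(st["tool_rot"]).as_matrix().round(3))
th=.473
p=pol(.475,-.243,.075,th,-.026);n=np.array([-np.cos(th),-np.sin(th)])
h=np.degrees(np.arctan2(n[1],n[0]));print(p,h)
print(plan(st,[*p,.23],h)); print(plan(st,[*p,.165],h+180))
E
```

```text
[[-0.     0.946  0.324]
 [ 0.001  0.324 -0.946]
 [-1.     0.    -0.001]]
[ 0.46397842 -0.16439005] -152.89909629031206
shift mm [   1.1  385.7 -244. ] roll 171.8(or -8.2) tooly 18.9 q6 -0.07 x-axis [-0.     0.001 -1.   ]
shift mm [  66.1  385.7 -243.9] roll -8.2(or 171.8) tooly 18.9 q6 -0.07 x-axis [-0.     0.001 -1.   ]
```

Candidates (top view, 768-scale): wooden post with paddle at (330,225) is the full_post. Wooden post with the bare hook at (510,235) is the spare_post. The yellow look-alike at (265,375) is left alone. The close crop confirms that one wooden post has the paddle and the other has the bare hook.

Request:
jog_arm:
  series:
    - {"xyz":[-0.01,0.2,-0.12],"roll":0,"claw":1}
    - {"xyz":[-0.01,0.386,-0.244],"roll":-8.2,"claw":1}
    - {"xyz":[-0.01,0.386,-0.244],"roll":-8.2,"claw":1}
    - {"xyz":[-0.01,0.386,-0.244],"roll":-8.2,"claw":1}
    - {"xyz":[-0.01,0.386,-0.244],"roll":-8.2,"claw":1}

```text
time_s: 0.65
position: [0.3359, -0.3242, 0.2373]
tool_rot: [0.855, 1.396, -0.854]
contact_force: [2.0, -1.1, 0.5]
grip_width: 0.0123
```

Request:
jog_arm:
  series:
    - {"xyz":[0,0.13,-0.082],"roll":0,"claw":1}
    - {"xyz":[0,0.13,-0.082],"roll":0,"claw":1}
    - {"xyz":[0,0.13,-0.082],"roll":0,"claw":1}

```text
time_s: 0.95
position: [0.4123, -0.195, 0.2373]
tool_rot: [0.854, 1.396, -0.854]
contact_force: [1.2, -1.1, 0.1]
grip_width: -0.0004
```

```bash
python3 - <<'E'
from h import *
from workcell import r
st=r.read_state();print(st["time_s"],st["position"],st["grip_width"])
print(plan(st,[.464,-.1645,.165],27.1))
s=r.snapshot("wrist");cv2.imwrite("pics/w1.png",s["img"][:,:,::-1])
E
```

```text
0.95 [ 0.41225207 -0.19502471  0.23733531] -0.00040625235267100537
shift mm [72.3 60.  -3.6] roll -0.0(or 180.0) tooly 27.1 q6 0.58 x-axis [ 0. -0. -1.]
```

View pics/w1.png

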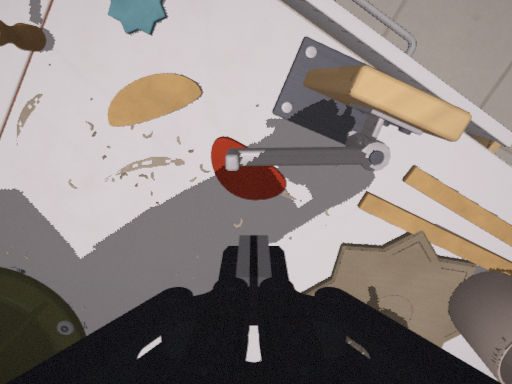

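```bash
cat >> h.py <<'E'
def ray(s,u,v,h):
    K=s["camera_matrix"];q=R.from_rotvec(s["orientation"]).as_matrix()@np.array([(u-K[0,2])/K[0,0],(v-K[1,2])/K[1,1],1]);o=np.array(s["origin"]);return o+q*(h-o[2])/q[2]
E
python3 - <<'E'
from h import *
from workcell import r
s=r.snapshot("wrist");W=cloud(s)
print(W[155,376],W[158,232],W[158,300],W[270,254])
print("hinge",ray(s,376,155,.187),"tip",ray(s,233,157,.195), "bar",ray(s,350,155,.185),ray(s,250,156.5,.185))
E
```

```text
[ 0.48138608 -0.23776272  0.18538054] [ 0.39631246 -0.17125234  0.00886359] [ 0.45859383 -0.19866721  0.18350062] [ 0.42544615 -0.18425818  0.26976395]
hinge [ 0.48144432 -0.23704519  0.187     ] tip [ 0.44328507 -0.16162479  0.195     ] bar [ 0.47420789 -0.22406294  0.185     ] [ 0.44581853 -0.17112123  0.185     ]
```

Request:
jog_arm:
  series:
    - {"xyz":[0,0.066,-0.002],"roll":0,"claw":1}
    - {"xyz":[0,0.066,-0.002],"roll":0,"claw":1}
    - {"xyz":[0.03,0.066,-0.002],"roll":0,"claw":1}

```text
time_s: 1.35
position: [0.4721, -0.1649, 0.2094]
tool_rot: [0.853, 1.392, -0.851]
contact_force: [-0.1, -0.7, -0.1]
grip_width: 0.0003
```

```bash
python3 - <<'E'
from h import *
from workcell import r
st=r.read_state();print(st["time_s"],st["position"],st["qd"].round(3))
s=r.snapshot("wrist");cv2.imwrite("pics/w2.png",s["img"][:,:,::-1])
s=r.snapshot("top");crop(s,"pics/t2.png",305,375,125,200,7)
E
```

```text
1.35 [ 0.47207033 -0.16487049  0.20941677] [-0.039  0.288  0.497 -0.007 -0.722 -0.027]
```

View pics/w2.png

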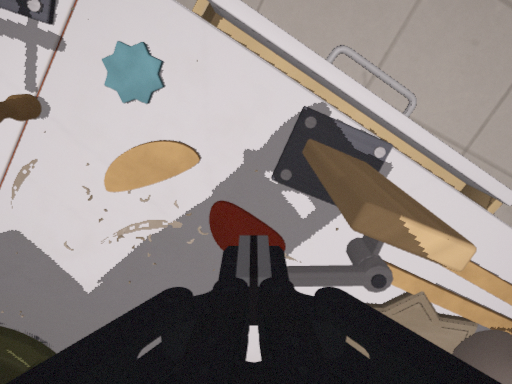

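View pics/t2.png

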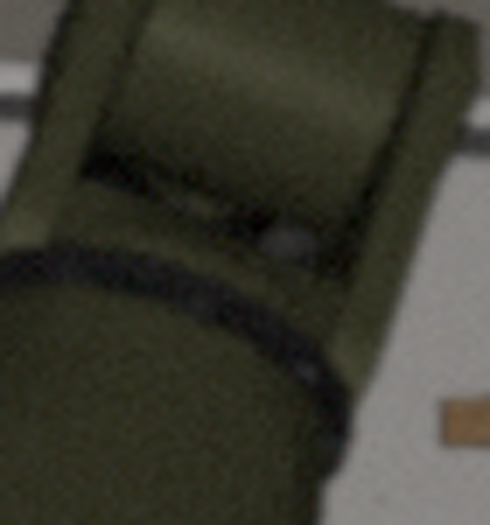

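```bash
python3 - <<'E'
from h import *
from workcell import r
s=r.snapshot("wrist");st=r.read_state()
print(st["position"])
def proj(p):
    c=R.from_rotvec(s["orientation"]).as_matrix().T@(np.array(p)-s["origin"]);q=s["camera_matrix"]@c;return (q[:2]/q[2]).round(1),c[2].round(3)
p=st["position"];print(proj(p))
print("hinge",ray(s,379,280,.187),ray(s,300,277,.185))
for off in (-.011,.011):
  print(proj(p+off*np.array([.89,.456,0])))
W=cloud(s);print(W[245:300:8,254].round(3)); print(W[245:300:8,270].round(3))
E
```

```text
[ 0.46865325 -0.16514902  0.20615895]
(array([255.5, 256. ]), np.float64(0.16))
hinge [ 0.47657431 -0.23889034  0.187     ] [ 0.45694371 -0.19953524  0.185     ]
(array([255.5, 275.6]), np.float64(0.163))
(array([255.5, 235.4]), np.float64(0.156))
[[ 0.479 -0.159  0.218]
 [ 0.479 -0.159  0.224]
 [ 0.479 -0.159  0.23 ]
 [ 0.479 -0.159  0.236]
 [ 0.479 -0.159  0.241]
 [ 0.477 -0.16   0.242]
 [ 0.474 -0.162  0.242]]
[[ 0.385 -0.227  0.009]
 [ 0.478 -0.167  0.216]
 [ 0.482 -0.164  0.231]
 [ 0.481 -0.165  0.235]
 [ 0.482 -0.164  0.241]
 [ 0.484 -0.163  0.25 ]
 [ 0.483 -0.163  0.252]]
```

Request:
jog_arm:
  series:
    - {"xyz":[0.02,0.0,-0.005],"roll":0,"claw":1}
    - {"xyz":[0.042,0.0,-0.005],"roll":0,"claw":1}
    - {"xyz":[0.042,0.0,-0.005],"roll":0,"claw":1}

```text
time_s: 1.8
position: [0.4662, -0.1609, 0.1644]
tool_rot: [0.855, 1.399, -0.856]
contact_force: [-1.0, -0.5, 0.5]
grip_width: 0.0002
```

```bash
cat >> h.py <<'E'
def sweep(st,hinge,rr,ths,off,z,sgn=-1):
    """rows for tool following arm thetas; tool y heading = -n (sgn=-1) or +n; from st pose"""
    M=R.from_rotvec(st["tool_rot"]).as_matrix();h0=np.degrees(np.arctan2(M[1,1],M[0,1]))
    for th in ths:
        p=pol(*hinge,rr,th,off);n=sgn*np.array([-np.cos(th),-np.sin(th)])
        s=M.T@(np.array([*p,z])-st["position"]);a=(np.degrees(np.arctan2(n[1],n[0]))-h0+180)%360-180
        print(f"th {th:.3f}",s.round(4).tolist(),"roll",round(-a,1))
E
python3 - <<'E'
from h import *
from workcell import r
st=r.read_state();print(st["time_s"],st["position"],st["contact_force"].round(1))
H=(.477,-.239)
sweep(st,H,.075,np.arange(.47,1.56,.1),-.0165,.165)
E
```

```text
1.8 [ 0.46622452 -0.16087472  0.16440383] [-1.  -0.5  0.5]
th 0.470 [-0.0006, -0.0093, -0.0005] roll 0.1
th 0.570 [-0.0006, -0.0168, -0.0018] roll -5.6
th 0.670 [-0.0005, -0.0245, -0.0023] roll -11.3
th 0.770 [-0.0005, -0.0322, -0.0021] roll -17.1
th 0.870 [-0.0005, -0.0398, -0.0011] roll -22.8
th 0.970 [-0.0005, -0.0473, 0.0007] roll -28.5
th 1.070 [-0.0005, -0.0545, 0.0032] roll -34.3
th 1.170 [-0.0005, -0.0615, 0.0064] roll -40.0
th 1.270 [-0.0005, -0.0681, 0.0103] roll -45.7
th 1.370 [-0.0005, -0.0743, 0.0148] roll -51.4
th 1.470 [-0.0005, -0.08, 0.02] roll -57.2
```

Request:
jog_arm:
  series:
    - {"xyz":[0,-0.007,0],"roll":0,"claw":1}
    - {"xyz":[0,-0.012,-0.001],"roll":-3,"claw":1}
    - {"xyz":[0,-0.017,-0.002],"roll":-5.6,"claw":1}
    - {"xyz":[0,-0.0245,-0.0023],"roll":-11.3,"claw":1}
    - {"xyz":[0,-0.0322,-0.0021],"roll":-17.1,"claw":1}

```text
time_s: 2.3
position: [0.4376, -0.1737, 0.1671]
tool_rot: [0.623, 1.478, -0.621]
contact_force: [1.7, 6.9, -0.3]
grip_width: 0.0
```

```bash
python3 - <<'E'
from h import *
from workcell import r
st=r.read_state();print(st["time_s"],st["position"],st["contact_force"].round(1))
H=(.477,-.239)
M=R.from_rotvec(st["tool_rot"]).as_matrix();print(M[:,1], (M.T@st["contact_force"]).round(1))
sweep(st,H,.075,np.arange(.77,1.56,.1),-.0165,.165)
E
```

```text
2.3 [ 0.43762341 -0.17365203  0.1671305 ] [ 1.7  6.9 -0.3]
[0.71434909 0.69978758 0.00164828] [ 0.3  6.  -3.7]
th 0.770 [0.0021, -0.0007, -0.0007] roll 0.3
th 0.870 [0.0021, -0.0083, -0.002] roll -5.4
th 0.970 [0.0021, -0.0159, -0.0025] roll -11.2
th 1.070 [0.0021, -0.0236, -0.0023] roll -16.9
th 1.170 [0.0021, -0.0312, -0.0013] roll -22.6
th 1.270 [0.0021, -0.0387, 0.0004] roll -28.4
th 1.370 [0.0021, -0.046, 0.0029] roll -34.1
th 1.470 [0.0021, -0.053, 0.0061] roll -39.8
```

Request:
jog_arm:
  series:
    - {"xyz":[0,-0.008,-0.002],"roll":-5.5,"claw":1}
    - {"xyz":[0,-0.016,-0.0025],"roll":-11.2,"claw":1}
    - {"xyz":[0,-0.0236,-0.0023],"roll":-17,"claw":1}
    - {"xyz":[0,-0.0312,-0.0013],"roll":-22.6,"claw":1}
    - {"xyz":[0,-0.0387,0.0004],"roll":-28.4,"claw":1}

```text
time_s: 2.8
position: [0.4098, -0.201, 0.167]
tool_rot: [0.236, 1.557, -0.235]
contact_force: [-1.8, 5.6, 1.0]
grip_width: 0.0001
```

Request:
jog_arm:
  series:
    - {"xyz":[0,-0.0076,-0.002],"roll":-5.7,"claw":1}
    - {"xyz":[0,-0.015,-0.0024],"roll":-11,"claw":1}
    - {"xyz":[0,-0.019,-0.0025],"roll":-14,"claw":1}

```text
time_s: 3.1
position: [0.4016, -0.2186, 0.167]
tool_rot: [0.044, 1.57, -0.044]
contact_force: [-2.7, 4.6, 0.9]
grip_width: -0.0
```

```bash
python3 - <<'E'
from h import *
from workcell import r
st=r.read_state();print(st["time_s"],st["position"],st["contact_force"].round(1))
H=(.477,-.239)
M=R.from_rotvec(st["tool_rot"]).as_matrix();print(M[:,1], (M.T@st["contact_force"]).round(1))
sweep(st,H,.075,np.arange(1.47,1.85,.04),-.0165,.165)
s=r.snapshot("wrist");cv2.imwrite("pics/w3.png",s["img"][:,:,::-1])
E
```

```text
3.1 [ 0.40156906 -0.21863802  0.16695467] [-2.7  4.6  0.9]
[5.65214956e-02 9.98401378e-01 9.03208304e-05] [-0.9  4.4 -2.9]
th 1.470 [0.002, 0.0037, 0.0023] roll 2.5
th 1.510 [0.002, 0.0008, 0.0015] roll 0.2
th 1.550 [0.002, -0.0023, 0.0009] roll -2.0
th 1.590 [0.002, -0.0053, 0.0004] roll -4.3
th 1.630 [0.002, -0.0083, 0.0001] roll -6.6
th 1.670 [0.002, -0.0114, -0.0002] roll -8.9
th 1.710 [0.002, -0.0145, -0.0003] roll -11.2
th 1.750 [0.002, -0.0175, -0.0003] roll -13.5
th 1.790 [0.002, -0.0206, -0.0002] roll -15.8
th 1.830 [0.002, -0.0237, 0.0] roll -18.1
```

View pics/w3.png

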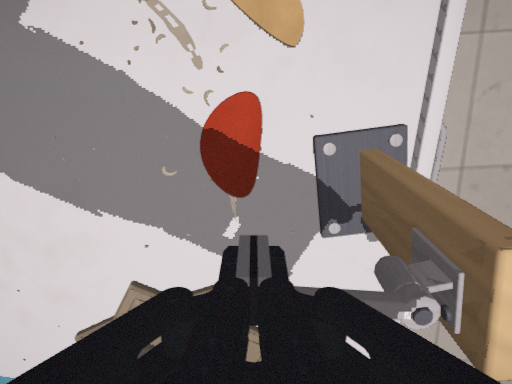

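Request:
jog_arm:
  series:
    - {"xyz":[0,-0.0025,0.0],"roll":-2,"claw":1}
    - {"xyz":[0,-0.005,0.0],"roll":-4,"claw":1}
    - {"xyz":[0,-0.0075,0.0],"roll":-6,"claw":1}
    - {"xyz":[0,-0.0085,0.0],"roll":-7,"claw":1}

```text
time_s: 3.55
position: [0.4013, -0.2268, 0.1667]
tool_rot: [-0.049, 1.57, 0.049]
contact_force: [-2.7, 4.5, 1.5]
grip_width: -0.0003
```

Request:
jog_arm:
  series:
    - {"xyz":[0,-0.001,0.0],"roll":-1,"claw":1}
    - {"xyz":[0,-0.002,0.0],"roll":-2,"claw":1}

```text
time_s: 3.75
position: [0.4014, -0.2287, 0.1667]
tool_rot: [-0.076, 1.569, 0.076]
contact_force: [-3.2, 5.0, 1.8]
grip_width: 0.0002
```

Request:
jog_arm:
  series:
    - {"xyz":[0,-0.001,0.0],"roll":-1,"claw":1}
    - {"xyz":[0,-0.002,0.0],"roll":-2,"claw":1}

```text
time_s: 3.95
position: [0.4015, -0.2306, 0.1667]
tool_rot: [-0.104, 1.568, 0.104]
contact_force: [-3.7, 4.4, 2.1]
grip_width: 0.0003
```

Request:
jog_arm:
  series:
    - {"xyz":[0,-0.001,0.0],"roll":-0.7,"claw":1}
    - {"xyz":[0,-0.002,0.0],"roll":-1.4,"claw":1}

```text
time_s: 4.15
position: [0.4018, -0.2326, 0.1667]
tool_rot: [-0.123, 1.567, 0.123]
contact_force: [-4.2, 4.8, 1.3]
grip_width: -0.0005
```

Request:
jog_arm:
  series:
    - {"xyz":[0,-0.001,0.0],"roll":-0.7,"claw":1}
    - {"xyz":[0,-0.002,0.0],"roll":-1.4,"claw":1}

```text
time_s: 4.35
position: [0.4021, -0.2346, 0.1667]
tool_rot: [-0.142, 1.566, 0.142]
contact_force: [-3.6, 5.2, 1.4]
grip_width: 0.0003
```

Request:
jog_arm:
  series:
    - {"xyz":[0,-0.001,0.0],"roll":-0.7,"claw":1}
    - {"xyz":[0,-0.002,0.0],"roll":-1.4,"claw":1}

```text
time_s: 4.55
position: [0.4024, -0.2366, 0.1667]
tool_rot: [-0.161, 1.565, 0.161]
contact_force: [-4.2, 3.8, 0.9]
grip_width: 0.0001
```

Request:
jog_arm:
  series:
    - {"xyz":[0,-0.001,0.0],"roll":-0.7,"claw":1}
    - {"xyz":[0,-0.0015,0.0],"roll":-1.0,"claw":1}

```text
time_s: 4.75
position: [0.4027, -0.2381, 0.1667]
tool_rot: [-0.175, 1.564, 0.175]
contact_force: [-4.6, 4.0, 0.0]
grip_width: 0.0002
```

Request:
jog_arm:
  series:
    - {"xyz":[0,-0.001,0.0],"roll":-0.7,"claw":1}
    - {"xyz":[0,-0.001,0.0],"roll":-0.7,"claw":1}

```text
time_s: 4.95
position: [0.4029, -0.2391, 0.1667]
tool_rot: [-0.184, 1.563, 0.184]
contact_force: [-3.4, 4.3, 0.5]
grip_width: -0.0002
```

```bash
python3 - <<'E'
from h import *
from workcell import r
st=r.read_state();M=R.from_rotvec(st["tool_rot"]).as_matrix();print(np.degrees(np.arctan2(M[1,1],M[0,1])), (M.T@st["contact_force"]).round(1))
s=r.snapshot("wrist");crop(s,"pics/w4.png",200,512,150,384,2)
E
```

```text
103.43917354927787 [-0.5  5.  -2.3]
```

View pics/w4.png

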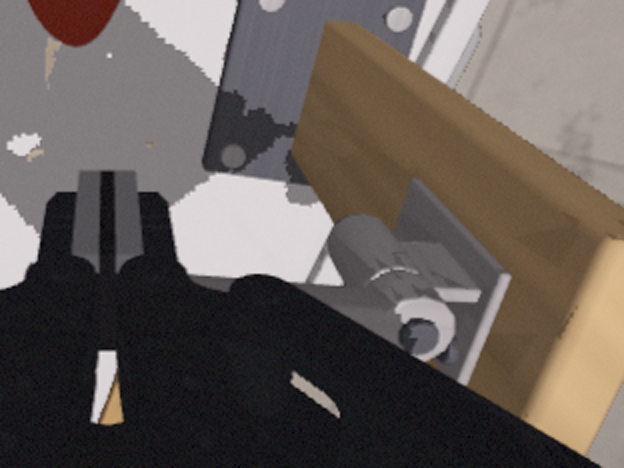

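Request:
jog_arm:
  series:
    - {"xyz":[0,-0.001,0.0],"roll":-0.7,"claw":1}
    - {"xyz":[0,-0.0015,0.0],"roll":-0.7,"claw":1}

```text
time_s: 5.2
position: [0.4033, -0.2405, 0.1667]
tool_rot: [-0.194, 1.562, 0.194]
contact_force: [-4.5, 4.2, 1.0]
grip_width: -0.0001
```

Request:
jog_arm:
  series:
    - {"xyz":[0,-0.001,0.0],"roll":-0.7,"claw":1}
    - {"xyz":[0,-0.0015,0.0],"roll":-0.7,"claw":1}

```text
time_s: 5.4
position: [0.4036, -0.2419, 0.1666]
tool_rot: [-0.203, 1.561, 0.203]
contact_force: [-4.5, 5.5, 1.5]
grip_width: 0.0001
```

Request:
jog_arm:
  series:
    - {"xyz":[0,-0.001,0.0],"roll":-0.5,"claw":1}
    - {"xyz":[0,-0.001,0.0],"roll":-0.5,"claw":1}

```text
time_s: 5.6
position: [0.4036, -0.2425, 0.1665]
tool_rot: [-0.209, 1.561, 0.211]
contact_force: [-6.1, 6.9, 2.9]
grip_width: 0.0001
```

Request:
jog_arm:
  series:
    - {"xyz":[0,-0.001,0.0],"roll":-0.5,"claw":1}
    - {"xyz":[0,-0.001,0.0],"roll":-0.5,"claw":1}

```text
time_s: 5.8
position: [0.4036, -0.2432, 0.1664]
tool_rot: [-0.215, 1.561, 0.219]
contact_force: [-8.0, 10.0, 2.6]
grip_width: 0.0
```

Request:
jog_arm:
  series:
    - {"xyz":[0,-0.0007,0.0],"roll":0,"claw":1}
    - {"xyz":[0,-0.0007,0.0],"roll":0,"claw":1}
    - {"xyz":[0,-0.0007,0.0],"roll":0,"claw":1}

```text
time_s: 6.1
position: [0.4037, -0.2436, 0.1663]
tool_rot: [-0.215, 1.562, 0.219]
contact_force: [-8.3, 11.2, 2.9]
grip_width: -0.0001
```

```bash
python3 - <<'E'
from h import *
from workcell import r
st=r.read_state();M=R.from_rotvec(st["tool_rot"]).as_matrix();print(np.degrees(np.arctan2(M[1,1],M[0,1])), (M.T@st["contact_force"]).round(1))
E
```

```text
105.82067616126254 [-2.9 13.  -4.9]
```

Request:
jog_arm:
  series:
    - {"xyz":[0,-0.0004,0.0],"roll":0,"claw":1}
    - {"xyz":[0,-0.0004,0.0],"roll":0,"claw":1}
    - {"xyz":[0,-0.0004,0.0],"roll":0,"claw":1}
    - {"xyz":[0,-0.0004,0.0],"roll":0,"claw":1}
    - {"xyz":[0,-0.0004,0.0],"roll":0,"claw":1}

```text
time_s: 6.6
position: [0.4037, -0.2439, 0.1662]
tool_rot: [-0.215, 1.562, 0.219]
contact_force: [-8.9, 12.3, 2.8]
grip_width: 0.0001
```

```bash
python3 - <<'E'
from h import *
from workcell import r
st=r.read_state();M=R.from_rotvec(st["tool_rot"]).as_matrix();print(np.degrees(np.arctan2(M[1,1],M[0,1])), (M.T@st["contact_force"]).round(1))
E
```

```text
105.82359183857817 [-2.8 14.3 -5.2]
```

Request:
jog_arm:
  series:
    - {"xyz":[0,0.003,0.0],"roll":0,"claw":1}
    - {"xyz":[0,0.02,0.0],"roll":0,"claw":1}
    - {"xyz":[-0.04,0.03,0.0],"roll":0,"claw":1}
    - {"xyz":[-0.09,0.04,0.0],"roll":0,"claw":0.5}
    - {"xyz":[-0.135,0.06,0.0],"roll":0,"claw":0.5}

```text
time_s: 7.1
position: [0.3879, -0.1873, 0.3036]
tool_rot: [-0.217, 1.558, 0.215]
contact_force: [0.6, -0.9, 0.8]
grip_width: 0.0284
```

Request:
jog_arm:
  series:
    - {"xyz":[0,0.1,0.0],"roll":0,"claw":0.5}
    - {"xyz":[0,0.15,0.0],"roll":0,"claw":0.5}
    - {"xyz":[0,0.15,0.0],"roll":0,"claw":0.5}
    - {"xyz":[0,0.15,0.0],"roll":0,"claw":0.5}

```text
time_s: 7.5
position: [0.3461, -0.0395, 0.302]
tool_rot: [-0.221, 1.556, 0.22]
contact_force: [0.8, -0.2, 0.6]
grip_width: 0.043
```

```bash
python3 - <<'E'
from h import *
from workcell import r
st=r.read_state();print(st["time_s"],st["position"],st["grip_width"],st["qd"].round(2),plan(st,[.466,.111,.26]))
s=r.snapshot("wrist");cv2.imwrite("pics/w5.png",s["img"][:,:,::-1])
s=r.snapshot("side");crop(s,"pics/s5.png",240,350,140,320,3)
E
```

```text
7.5 [ 0.34608551 -0.03947393  0.3020478 ] 0.04296862411229889 [-0.1   0.06 -0.05 -0.02 -0.02 -0.11] shift mm [ 42.5 111.3 156.8] tooly 106.1 q6 -0.50 x-axis [ 0.004 -0.    -1.   ]
```

View pics/w5.png

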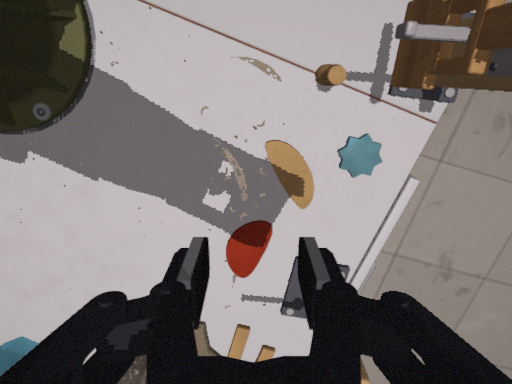

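View pics/s5.png

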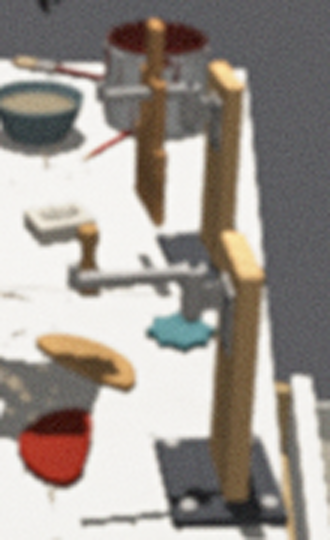

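Request:
jog_arm:
  series:
    - {"xyz":[0.02,0.05,0.07],"roll":2.5,"claw":0.4}
    - {"xyz":[0.02,0.08,0.13],"roll":2.5,"claw":0.4}
    - {"xyz":[0.02,0.08,0.157],"roll":2.5,"claw":0.4}
    - {"xyz":[0.02,0.08,0.157],"roll":2.5,"claw":0.4}
    - {"xyz":[0.02,0.08,0.157],"roll":2.5,"claw":0.4}

```text
time_s: 8.1
position: [0.4788, 0.077, 0.2792]
tool_rot: [-0.183, 1.565, 0.183]
contact_force: [-0.5, -0.4, 0.7]
grip_width: 0.051
```

```bash
python3 - <<'E'
from h import *
from workcell import r
st=r.read_state();print(st["time_s"],st["position"],st["grip_width"],st["qd"].round(2),plan(st,[.466,.111,.207],103.6))
s=r.snapshot("wrist");cv2.imwrite("pics/w6.png",s["img"][:,:,::-1])
pickle.dump(s,open("w6.pkl","wb"))
W=cloud(s);z=W[...,2]
m=(z>.235)&(z<.256)&(W[...,0]>.43)&(W[...,1]>.08)&(W[...,1]<.15)
p=W[m];print(m.sum(),cv2.minAreaRect((p[:,:2]*1000).astype(np.float32)),np.argwhere(m).mean(0))
E
```

```text
8.1 [0.47876322 0.07700947 0.27919418] 0.05102807047659802 [-0.04 -0.07  0.07 -0.    0.01 -0.03] shift mm [72.2 36.  -4.4] roll -0.2(or 179.8) tooly 103.4 q6 -0.15 x-axis [-0.002 -0.    -1.   ]
1008 ((470.2450866699219, 112.7331771850586), (11.964069366455078, 25.451627731323242), 10.708107948303223) [160.35218254 251.18551587]
```

View pics/w6.png

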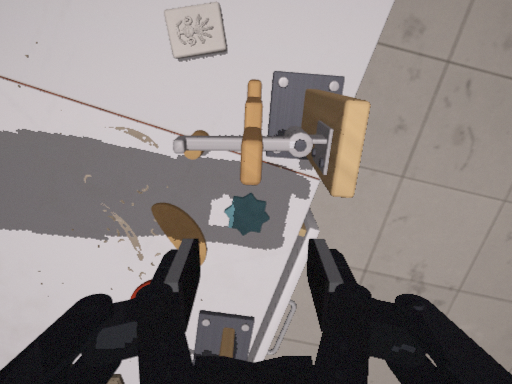

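```bash
python3 - <<'E'
from h import *
from workcell import r
st=r.read_state();s=pickle.load(open("w6.pkl","rb"))
H=ray(s,301,145,.187);T=ray(s,180,146,.195);T2=ray(s,188,144,.185)
print(H,T,T2); u=(T-H)[:2];print(np.hypot(*u),np.arctan2(-u[0],u[1]), np.degrees(np.arctan2(-u[1],-u[0])))
print(plan(st,[.469,.112,.205],102))
E
```

```text
[0.50507824 0.11851689 0.187     ] [0.42221381 0.09978839 0.195     ] [0.425881   0.10002837 0.185     ]
0.08495451689381579 1.7930754485911549 12.735655552799981
shift mm [74.5 36.9  0. ] roll 1.3(or -178.7) tooly 103.3 q6 -0.15 x-axis [-0.002 -0.    -1.   ]
```

Request:
jog_arm:
  series:
    - {"xyz":[0,0.037,0.0],"roll":1,"claw":0.4}
    - {"xyz":[0.02,0.037,0.0],"roll":1,"claw":0.4}
    - {"xyz":[0.05,0.037,0.0],"roll":1,"claw":0.4}
    - {"xyz":[0.074,0.037,0.0],"roll":1,"claw":0.4}
    - {"xyz":[0.074,0.037,0.0],"roll":1,"claw":0.4}

```text
time_s: 8.65
position: [0.4668, 0.1112, 0.2041]
tool_rot: [-0.169, 1.568, 0.168]
contact_force: [0.2, -0.9, 0.1]
grip_width: 0.0512
```

```bash
python3 - <<'E'
from h import *
from workcell import r
st=r.read_state();print(st["time_s"],st["position"],st["contact_force"])
s=r.snapshot("wrist");cv2.imwrite("pics/w7.png",s["img"][:,:,::-1])
print(plan(st,[.469,.112,.205],102))
E
```

```text
8.65 [0.46682184 0.11119992 0.20414077] [ 0.15106497 -0.92655604  0.09927515]
shift mm [-0.9  0.3  2.3] roll 0.3(or -179.7) tooly 102.3 q6 -0.06 x-axis [-0.004 -0.001 -1.   ]
```

View pics/w7.png

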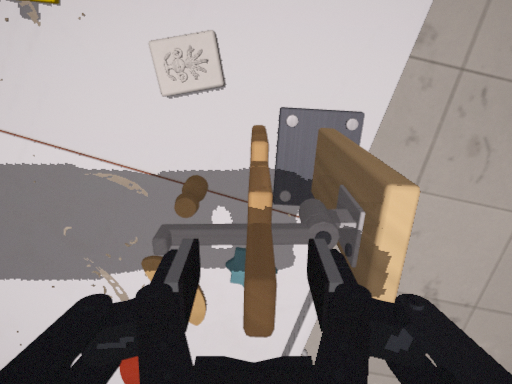

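Request:
jog_arm:
  series:
    - {"xyz":[0,0.0,0.002],"roll":0,"claw":0.6}
    - {"xyz":[0,0.0,0.002],"roll":0,"claw":0.8}
    - {"xyz":[0,0.0,0.002],"roll":0,"claw":1}
    - {"xyz":[0,0.0,0.002],"roll":0,"claw":1}
    - {"xyz":[0,0.0,0.002],"roll":0,"claw":1}
  squeeze: 40

```text
time_s: 9.2
position: [0.4703, 0.1134, 0.2071]
tool_rot: [-0.17, 1.562, 0.17]
contact_force: [0.1, -0.8, 6.6]
grip_width: 0.0116
```

```bash
python3 - <<'E'
from h import *
from workcell import r
st=r.read_state();print(st["time_s"],st["position"],st["contact_force"],st["grip_width"],st["torque"].round(2))
s=r.snapshot("wrist");cv2.imwrite("pics/w8.png",s["img"][:,:,::-1])
E
```

```text
9.2 [0.47033558 0.11335224 0.20708834] [ 0.05895492 -0.82868483  6.61045092] 0.011625264208025225 [-0.36 -0.05  0.01]
```

View pics/w8.png

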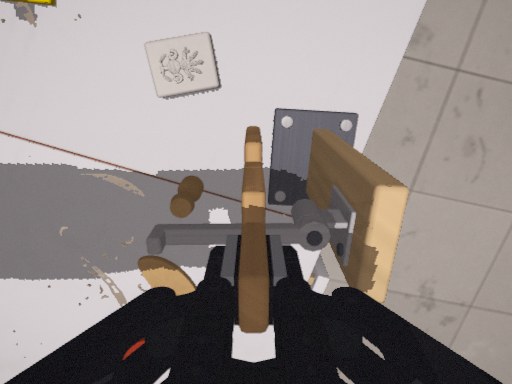

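Request:
jog_arm:
  series:
    - {"xyz":[-0.006,0.0,0.0],"roll":0,"claw":1}
    - {"xyz":[-0.012,0.0,0.0],"roll":0,"claw":1}
    - {"xyz":[-0.02,0.0,0.0],"roll":0,"claw":1}
    - {"xyz":[-0.02,0.0,0.0],"roll":0,"claw":1}
    - {"xyz":[-0.02,0.0,0.0],"roll":0,"claw":1}

```text
time_s: 9.75
position: [0.4699, 0.1134, 0.2262]
tool_rot: [-0.17, 1.564, 0.17]
contact_force: [0.1, -0.1, -2.0]
grip_width: 0.0114
```

```bash
python3 - <<'E'
from h import *
from workcell import r
st=r.read_state();print(st["time_s"],st["position"],st["contact_force"],st["grip_width"],st["torque"].round(2))
s=r.snapshot("side");crop(s,"pics/s9.png",255,335,125,215,7)
u=pol(0,0,.08,1.793,0);print(u,plan(st,[*(st["position"][:2]+u),st["position"][2]]))
E
```

```text
9.75 [0.46987105 0.11343347 0.22616335] [ 0.11208832 -0.08120046 -2.00790355] 0.011380696095428983 [ 0.05 -0.03 -0.04]
[-0.07803313 -0.01763037] shift mm [ -0.   -0.5 -80. ] tooly 102.4 q6 -0.06 x-axis [ 0.  0. -1.]
```

View pics/s9.png

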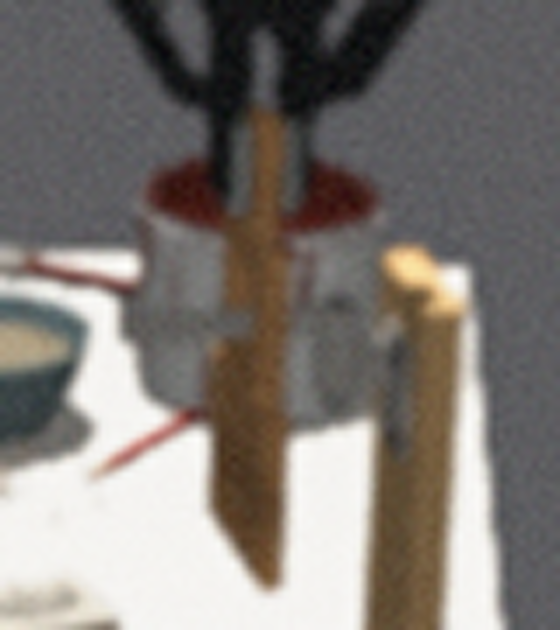

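Request:
jog_arm:
  series:
    - {"xyz":[0.002,0.0,-0.01],"roll":0,"claw":1}
    - {"xyz":[0.002,0.0,-0.03],"roll":0,"claw":1}
    - {"xyz":[0.002,-0.0005,-0.055],"roll":0,"claw":1}
    - {"xyz":[0.002,-0.0005,-0.085],"roll":0,"claw":1}
    - {"xyz":[0.002,-0.0005,-0.085],"roll":0,"claw":1}

```text
time_s: 10.3
position: [0.3841, 0.0942, 0.2237]
tool_rot: [-0.17, 1.565, 0.17]
contact_force: [-0.3, -1.2, -1.5]
grip_width: 0.0115
```

```bash
python3 - <<'E'
from h import *
from workcell import r
st=r.read_state();print(st["time_s"],st["position"],st["contact_force"],st["grip_width"],st["torque"].round(2))
s=r.snapshot("wrist");cv2.imwrite("pics/w10.png",s["img"][:,:,::-1])
W=cloud(s);print(np.nanmedian(W[300:325,245:262].reshape(-1,3),0))
E
```

```text
10.3 [0.38414313 0.09417905 0.2237255 ] [-0.3060396  -1.16363339 -1.45116082] 0.011461773095278165 [-0.04 -0.08  0.08]
[0.38575096 0.09223167 0.26302213]
```

View pics/w10.png

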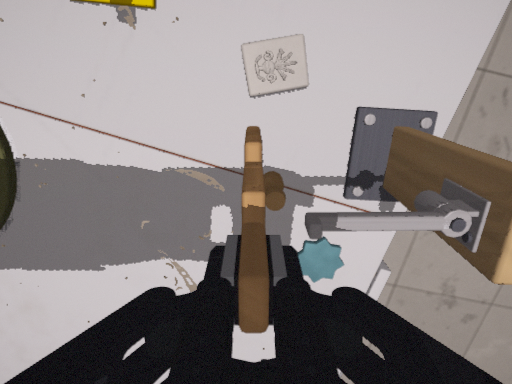

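```bash
python3 - <<'E'
from h import *
from workcell import r
st=r.read_state()
p=pol(.477,-.239,.15,1.81,0);print(p,plan(st,[*p,.30],103.5))
E
```

```text
[ 0.33127096 -0.27453936] shift mm [ -75.9 -348.7 -132.3] roll -1.1(or 178.9) tooly 102.4 q6 -0.07 x-axis [ 0.  0. -1.]
```

Request:
jog_arm:
  series:
    - {"xyz":[-0.03,0.0,-0.01],"roll":0,"claw":1}
    - {"xyz":[-0.06,-0.02,-0.02],"roll":0,"claw":1}
    - {"xyz":[-0.076,-0.06,-0.035],"roll":0,"claw":1}
    - {"xyz":[-0.076,-0.1,-0.05],"roll":0,"claw":1}
    - {"xyz":[-0.076,-0.14,-0.065],"roll":0,"claw":1}

```text
time_s: 10.85
position: [0.3533, -0.0574, 0.3005]
tool_rot: [-0.171, 1.563, 0.17]
contact_force: [1.4, -0.2, -2.8]
grip_width: 0.0119
```

Request:
jog_arm:
  series:
    - {"xyz":[0,-0.04,-0.015],"roll":0,"claw":1}
    - {"xyz":[0,-0.08,-0.03],"roll":0,"claw":1}
    - {"xyz":[0,-0.12,-0.045],"roll":-1,"claw":1}
    - {"xyz":[0,-0.16,-0.06],"roll":-1,"claw":1}
    - {"xyz":[0,-0.19,-0.067],"roll":-1,"claw":1}

```text
time_s: 11.35
position: [0.3282, -0.2584, 0.2998]
tool_rot: [-0.182, 1.563, 0.182]
contact_force: [1.0, 0.3, -1.4]
grip_width: 0.0112
```

Request:
jog_arm:
  series:
    - {"xyz":[0,-0.015,0],"roll":0,"claw":1}
    - {"xyz":[0,-0.018,0],"roll":0,"claw":1}
    - {"xyz":[0,-0.018,0],"roll":0,"claw":1}

```text
time_s: 11.65
position: [0.3334, -0.273, 0.2998]
tool_rot: [-0.183, 1.563, 0.184]
contact_force: [-0.1, 0.1, -2.0]
grip_width: 0.0115
```

```bash
python3 - <<'E'
from h import *
from workcell import r
st=r.read_state();print(st["time_s"],st["position"],st["contact_force"],st["grip_width"],st["torque"].round(2))
s=r.snapshot("wrist");cv2.imwrite("pics/w11.png",s["img"][:,:,::-1]);pickle.dump(s,open("w11.pkl","wb"))
p=pol(.477,-.239,.15,1.81,0);print(p,plan(st,[*p,.30],103.5))
s=r.snapshot("top");crop(s,"pics/t11.png",300,380,125,215,7);pickle.dump(s,open("t11.pkl","wb"))
E
```

```text
11.65 [ 0.33339246 -0.27299699  0.29976442] [-0.06313961  0.14222315 -1.97424278] 0.011490042154640532 [-0.02  0.   -0.03]
[ 0.33127096 -0.27453936] shift mm [-0.2 -1.  -2.4] roll -0.1(or 179.9) tooly 103.4 q6 -1.01 x-axis [-0.     0.001 -1.   ]
```

View pics/w11.png

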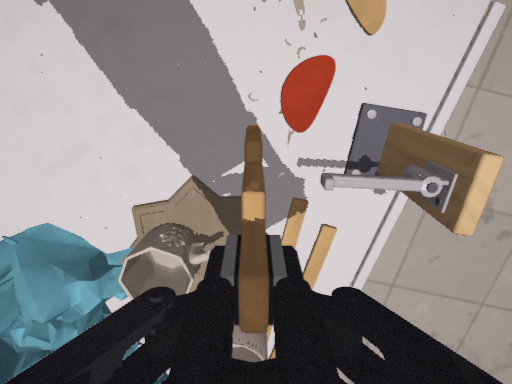

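View pics/t11.png

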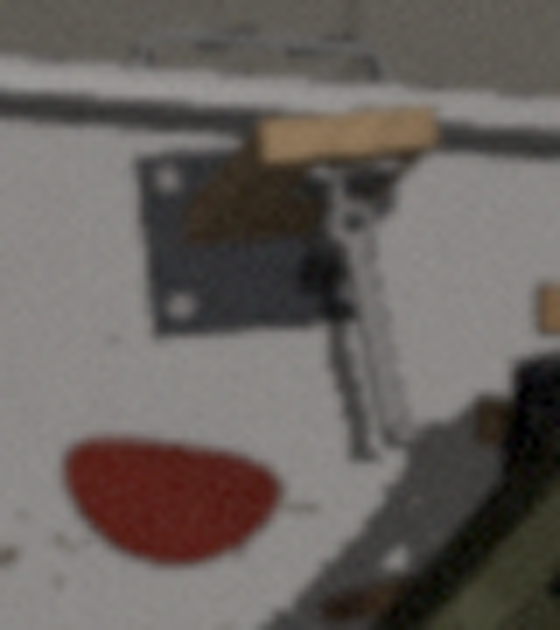

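```bash
python3 - <<'E'
from h import *
from workcell import r
st=r.read_state()
for n,hp,tp in (("w11",(433,187),(329,183)),("t11",(300+355/7,125+220/7),(300+395/7,125+437/7))):
    s=pickle.load(open(n+".pkl","rb"))
    H=ray(s,*hp,.187);T=ray(s,*tp,.193);u=(T-H)[:2]
    th=np.arctan2(-u[0],u[1]);print(n,H,T,np.hypot(*u),"th",th)
H=(.478,-.240)
for th in (1.80,1.83): 
  for rr in (.15,.045): print(th,rr,plan(st,[*pol(*H,rr,th,0),.2237],np.degrees(th)))
E
```

```text
w11 [ 0.47743628 -0.24320811  0.187     ] [ 0.39243046 -0.25794276  0.193     ] 0.08627339757420972 th 1.7424280114615631
t11 [ 0.47402019 -0.24546705  0.187     ] [ 0.38718719 -0.2569599   0.193     ] 0.08759026866801772 th 1.702387255410685
1.8 0.15 shift mm [76.4 -1.2 -1.8] roll 0.3(or -179.7) tooly 103.5 q6 -1.01 x-axis [ 0.  0. -1.]
1.8 0.045 shift mm [ 76.4  -1.8 103.2] roll 0.3(or -179.7) tooly 103.5 q6 -1.01 x-axis [ 0.  0. -1.]
1.83 0.15 shift mm [76.4 -5.7 -1.7] roll -1.4(or 178.6) tooly 103.5 q6 -1.01 x-axis [ 0.  0. -1.]
1.83 0.045 shift mm [ 76.4  -3.2 103.2] roll -1.4(or 178.6) tooly 103.5 q6 -1.01 x-axis [ 0.  0. -1.]
```

```bash
python3 - <<'E'
from h import *
from workcell import r
st=r.read_state()
H=(.4765,-.2425);th=1.73
for rr in (.15,.12,.045): print(th,rr,pol(*H,rr,th,0),plan(st,[*pol(*H,rr,th,0),.224],np.degrees(th)))
E
```

```text
1.73 0.15 [ 0.32839692 -0.2662798 ] shift mm [76.1  7.2 -3.4] roll 4.3(or -175.7) tooly 103.5 q6 -1.01 x-axis [ 0.  0. -1.]
1.73 0.12 [ 0.35801754 -0.26152384] shift mm [76.1  4.9 26.5] roll 4.3(or -175.7) tooly 103.5 q6 -1.01 x-axis [ 0.  0. -1.]
1.73 0.045 [ 0.43206908 -0.24963394] shift mm [ 76.1  -0.8 101.3] roll 4.3(or -175.7) tooly 103.5 q6 -1.01 x-axis [ 0.  0. -1.]
```

```bash
python3 - <<'E'
from h import *
W=cloud(pickle.load(open("s0.pkl","rb"))["top"])
m=(W[...,2]>.05)&(W[...,0]>.2)&(W[...,0]<.47)&(W[...,1]<-.2)&(W[...,1]>-.5)
p=W[m]; 
for lo in np.arange(.2,.47,.03):
    q=p[(p[:,0]>=lo)&(p[:,0]<lo+.03)]
    if len(q): print(round(lo,2),len(q),"ymax",q[:,1].max().round(3),"zmax",q[:,2].max().round(3))
E
```

```text
0.2 676 ymax -0.39 zmax 0.537
0.23 166 ymax -0.407 zmax 0.47
0.26 169 ymax -0.408 zmax 0.102
0.29 75 ymax -0.402 zmax 0.101
0.44 64 ymax -0.201 zmax 0.189
```

Request:
jog_arm:
  series:
    - {"xyz":[0.03,0.007,-0.003],"roll":4,"claw":1}
    - {"xyz":[0.06,0.007,-0.003],"roll":4,"claw":1}
    - {"xyz":[0.076,0.007,-0.003],"roll":4,"claw":1}
    - {"xyz":[0.076,0.007,-0.003],"roll":4,"claw":1}
    - {"xyz":[0.076,0.007,-0.003],"roll":4,"claw":1}

```text
time_s: 12.25
position: [0.3289, -0.267, 0.225]
tool_rot: [-0.13, 1.566, 0.129]
contact_force: [-0.4, 0.3, -2.2]
grip_width: 0.0115
```

```bash
python3 - <<'E'
from h import *
from workcell import r
st=r.read_state();print(st["position"],st["contact_force"].round(1))
s=r.snapshot("wrist");cv2.imwrite("pics/w12.png",s["img"][:,:,::-1]);pickle.dump(s,open("w12.pkl","wb"))
s=r.snapshot("side");crop(s,"pics/s12.png",230,350,150,300,5)
H=(.4765,-.2425);th=1.73
for rr in (.15,.12,.045): print(th,rr,plan(st,[*pol(*H,rr,th,0),.224],np.degrees(th)))
E
```

```text
[ 0.3289107  -0.26698538  0.22499298] [-0.4  0.3 -2.2]
1.73 0.15 shift mm [ 1.   0.8 -0.4] roll 0.3(or -179.7) tooly 99.5 q6 -0.93 x-axis [ 0.001 -0.001 -1.   ]
1.73 0.12 shift mm [ 1.   0.6 29.6] roll 0.3(or -179.7) tooly 99.5 q6 -0.93 x-axis [ 0.001 -0.001 -1.   ]
1.73 0.045 shift mm [  1.1   0.2 104.6] roll 0.3(or -179.7) tooly 99.5 q6 -0.93 x-axis [ 0.001 -0.001 -1.   ]
```

View pics/w12.png

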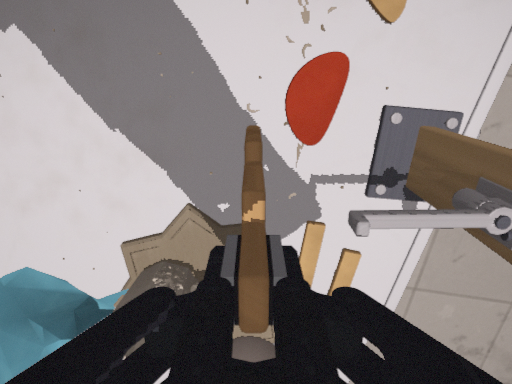

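View pics/s12.png

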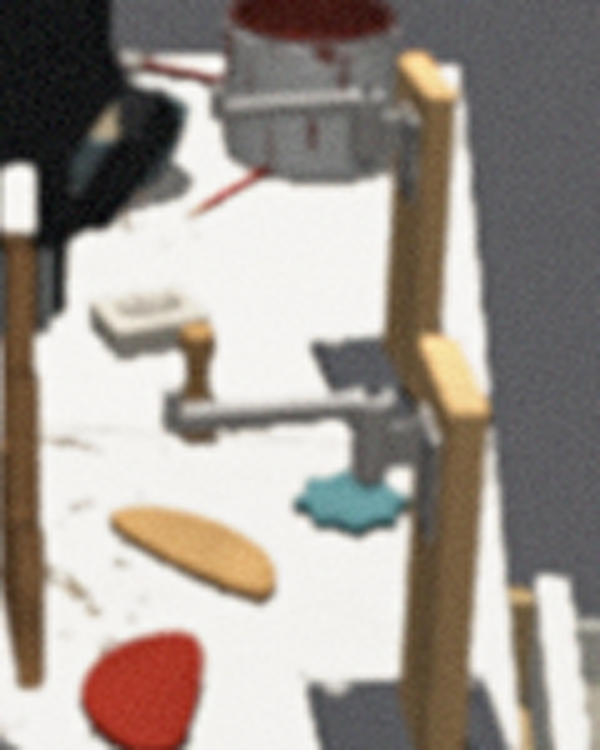

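Request:
jog_arm:
  series:
    - {"xyz":[0.001,0.0005,0.02],"roll":0,"claw":1}
    - {"xyz":[0.001,0.0005,0.04],"roll":0,"claw":1}
    - {"xyz":[0.001,0.0005,0.06],"roll":0,"claw":1}
    - {"xyz":[0.001,0.0005,0.06],"roll":0,"claw":1}

```text
time_s: 12.75
position: [0.3893, -0.2568, 0.2239]
tool_rot: [-0.131, 1.566, 0.129]
contact_force: [-0.4, -1.0, -2.1]
grip_width: 0.0114
```

```bash
python3 - <<'E'
from h import *
from workcell import r
st=r.read_state();print(st["position"],st["contact_force"].round(1))
s=r.snapshot("wrist");cv2.imwrite("pics/w13.png",s["img"][:,:,::-1]);pickle.dump(s,open("w12.pkl","wb"))
s=r.snapshot("side");crop(s,"pics/s13.png",230,350,150,300,5)
H=(.4765,-.2425);th=1.73
for rr in (.045,): print(th,rr,plan(st,[*pol(*H,rr,th,0),.224],np.degrees(th)))
E
```

```text
[ 0.38934593 -0.25680582  0.22394705] [-0.4 -1.  -2.1]
1.73 0.045 shift mm [ 0.   0.  43.3] roll 0.4(or -179.6) tooly 99.5 q6 -0.83 x-axis [ 0.001 -0.001 -1.   ]
```

View pics/w13.png

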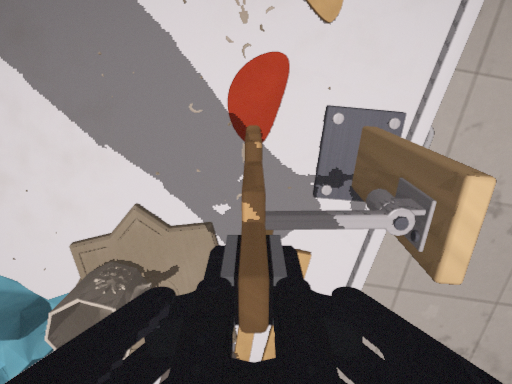

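View pics/s13.png

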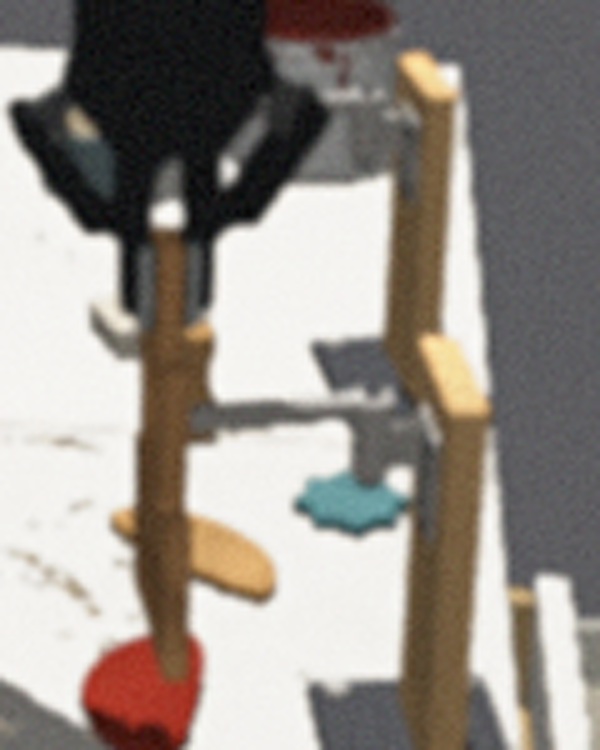

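Request:
jog_arm:
  series:
    - {"xyz":[0,0,0.015],"roll":0,"claw":1}
    - {"xyz":[0,0,0.03],"roll":0,"claw":1}
    - {"xyz":[0,0,0.043],"roll":0,"claw":1}
    - {"xyz":[0,0,0.043],"roll":0,"claw":1}
    - {"xyz":[0.01,0,0.043],"roll":0,"claw":1}

```text
time_s: 13.35
position: [0.4306, -0.2501, 0.2135]
tool_rot: [-0.13, 1.566, 0.129]
contact_force: [0.5, -0.5, -1.9]
grip_width: 0.0118
```

```bash
python3 - <<'E'
from h import *
from workcell import r
st=r.read_state();print(st["position"],st["contact_force"].round(1))
s=r.snapshot("wrist");cv2.imwrite("pics/w14.png",s["img"][:,:,::-1])
s=r.snapshot("side");crop(s,"pics/s14.png",230,350,150,300,5)
E
```

```text
[ 0.43064306 -0.25014016  0.21347353] [ 0.5 -0.5 -1.9]
```

View pics/w14.png

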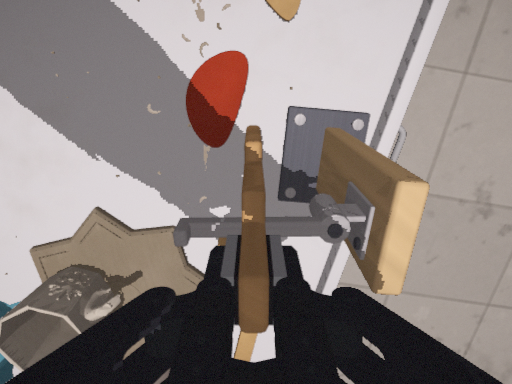

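View pics/s14.png

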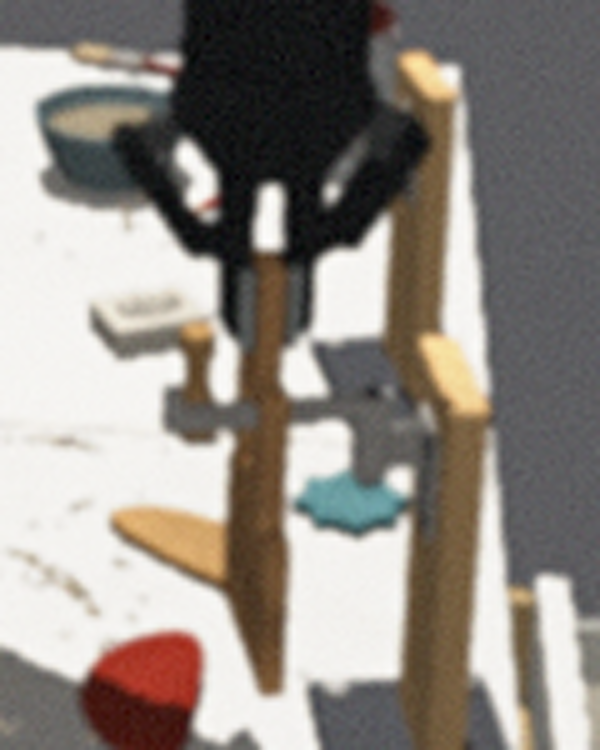

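The arm passes through the slot with no side force. Next I lower it until contact.

Request:
jog_arm:
  series:
    - {"xyz":[0.004,0,0],"roll":0,"claw":1}
    - {"xyz":[0.006,0,0],"roll":0,"claw":1}
    - {"xyz":[0.006,0,0],"roll":0,"claw":1}

```text
time_s: 13.75
position: [0.4299, -0.2502, 0.2073]
tool_rot: [-0.129, 1.567, 0.128]
contact_force: [-1.9, 0.3, 2.1]
grip_width: 0.0114
```

Request:
jog_arm:
  series:
    - {"xyz":[0.001,0,0],"roll":0,"claw":1}
    - {"xyz":[0.001,0,0],"roll":0,"claw":1}

```text
time_s: 13.95
position: [0.43, -0.2503, 0.2068]
tool_rot: [-0.129, 1.567, 0.128]
contact_force: [-4.5, 0.6, 7.1]
grip_width: 0.0116
```

Request:
jog_arm:
  series:
    - {"xyz":[-0.001,0,0],"roll":0,"claw":0.85}
    - {"xyz":[-0.001,0,0],"roll":0,"claw":0.75}
    - {"xyz":[-0.001,0,0],"roll":0,"claw":0.6}
    - {"xyz":[-0.001,0,0],"roll":0,"claw":0.4}
    - {"xyz":[-0.001,0,0],"roll":0,"claw":0.4}

```text
time_s: 14.45
position: [0.4301, -0.2501, 0.207]
tool_rot: [-0.129, 1.567, 0.129]
contact_force: [0.9, -0.0, -0.2]
grip_width: 0.0511
```

```bash
python3 - <<'E'
from h import *
from workcell import r
st=r.read_state();print(st["position"],st["contact_force"].round(1),st["grip_width"])
s=r.snapshot("wrist");cv2.imwrite("pics/w15.png",s["img"][:,:,::-1])
s=r.snapshot("side");crop(s,"pics/s15.png",230,350,150,300,5)
E
```

```text
[ 0.43006772 -0.25005077  0.20703074] [ 0.9 -0.  -0.2] 0.0510940042695468
```

View pics/w15.png

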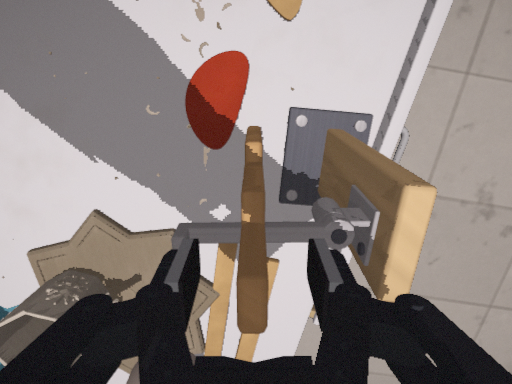

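View pics/s15.png

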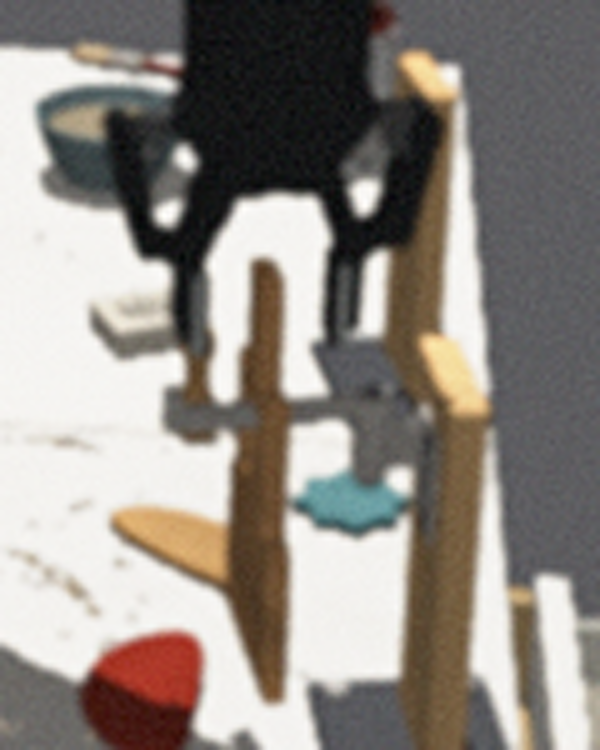

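Request:
jog_arm:
  series:
    - {"xyz":[-0.02,0,0],"roll":0,"claw":0.4}
    - {"xyz":[-0.06,0,0],"roll":0,"claw":0.4}
    - {"xyz":[-0.1,0,0],"roll":0,"claw":0.4}
    - {"xyz":[-0.1,0,0],"roll":0,"claw":0.4}

```text
time_s: 14.95
position: [0.4311, -0.2507, 0.3123]
tool_rot: [-0.133, 1.56, 0.125]
contact_force: [0.5, 0.0, -0.7]
grip_width: 0.0513
```

```bash
python3 - <<'E'
from h import *
from workcell import r
st=r.read_state();print(st["position"],st["contact_force"].round(1),st["grip_width"],st["time_s"])
p=pol(.503,.118,.075,1.793,.030);print(p,plan(st,[*p,.24],102.7))
s=r.snapshot("side");crop(s,"pics/s16.png",230,350,150,300,5)
E
```

```text
[ 0.43110228 -0.2507272   0.3122712 ] [ 0.5  0.  -0.7] 0.051304291903952866 14.95
[0.43645533 0.0722091 ] shift mm [ 70.8 318.1  57.6] roll -3.3(or 176.7) tooly 99.4 q6 -0.76 x-axis [ 0.007 -0.005 -1.   ]
```

View pics/s16.png

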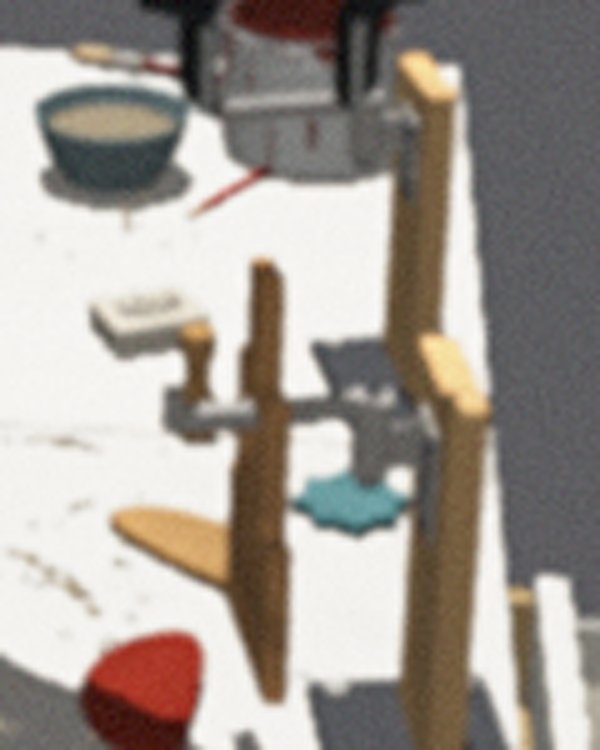

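The paddle hangs clear of the gripper. On to the first hook.

Request:
jog_arm:
  series:
    - {"xyz":[0,0.05,0.01],"roll":0,"claw":0.7}
    - {"xyz":[0.0,0.15,0.03],"roll":-3,"claw":1}
    - {"xyz":[0.0,0.25,0.05],"roll":-3,"claw":1}
    - {"xyz":[0.0,0.25,0.05],"roll":-3,"claw":1}
    - {"xyz":[0.0,0.25,0.05],"roll":-3,"claw":1}

```text
time_s: 15.5
position: [0.4377, 0.0017, 0.306]
tool_rot: [-0.169, 1.565, 0.17]
contact_force: [-0.2, -0.1, 0.7]
grip_width: -0.0002
```

Request:
jog_arm:
  series:
    - {"xyz":[0,0.05,0.0],"roll":0,"claw":1}
    - {"xyz":[0,0.05,0.0],"roll":0,"claw":1}
    - {"xyz":[0,0.05,0.0],"roll":0,"claw":1}

```text
time_s: 15.8
position: [0.4273, 0.0495, 0.3062]
tool_rot: [-0.172, 1.565, 0.172]
contact_force: [0.7, -0.8, 0.6]
grip_width: 0.0004
```

```bash
python3 - <<'E'
from h import *
from workcell import r
st=r.read_state();print(st["position"],st["contact_force"].round(1),st["grip_width"],st["time_s"])
p=pol(.503,.118,.075,1.793,.030);print(p,plan(st,[*p,.165],102.7))
s=r.snapshot("wrist");cv2.imwrite("pics/w17.png",s["img"][:,:,::-1])
E
```

```text
[0.42730343 0.04945209 0.30620503] [ 0.7 -0.8  0.6] 0.0003987402482375656 15.8
[0.43645533 0.0722091 ] shift mm [141.2  20.2  14.1] roll -0.2(or 179.8) tooly 102.5 q6 -0.19 x-axis [-0.001 -0.    -1.   ]
```

View pics/w17.png

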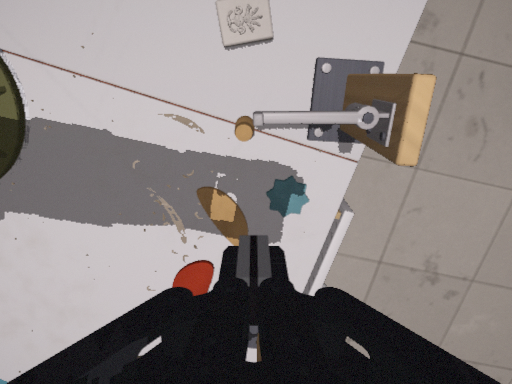

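Request:
jog_arm:
  series:
    - {"xyz":[0.05,0.016,0.014],"roll":0,"claw":1}
    - {"xyz":[0.1,0.016,0.014],"roll":0,"claw":1}
    - {"xyz":[0.14,0.016,0.014],"roll":0,"claw":1}
    - {"xyz":[0.14,0.016,0.014],"roll":0,"claw":1}

```text
time_s: 16.25
position: [0.4355, 0.0658, 0.1623]
tool_rot: [-0.168, 1.574, 0.169]
contact_force: [-0.4, -0.0, 1.0]
grip_width: 0.0004
```

```bash
python3 - <<'E'
from h import *
from workcell import r
st=r.read_state();print(st["position"],st["contact_force"].round(1),st["grip_width"],st["time_s"])
sweep(st,(.503,.118),.075,np.arange(1.793,.2,-.1),.0165,.166)
s=r.snapshot("wrist");cv2.imwrite("pics/w18.png",s["img"][:,:,::-1])
E
```

```text
[0.43552227 0.06583451 0.16230024] [-0.4 -0.   1. ] 0.0004042812139513933 16.25
th 1.793 [-0.0037, 0.0195, 0.0021] roll -0.5
th 1.693 [-0.0037, 0.0271, 0.0008] roll 5.3
th 1.593 [-0.0037, 0.0347, 0.0002] roll 11.0
th 1.493 [-0.0036, 0.0424, 0.0004] roll 16.7
th 1.393 [-0.0036, 0.05, 0.0014] roll 22.5
th 1.293 [-0.0037, 0.0575, 0.0031] roll 28.2
th 1.193 [-0.0037, 0.0648, 0.0055] roll 33.9
th 1.093 [-0.0037, 0.0718, 0.0087] roll 39.6
th 0.993 [-0.0037, 0.0784, 0.0126] roll 45.4
th 0.893 [-0.0038, 0.0846, 0.0171] roll 51.1
th 0.793 [-0.0038, 0.0904, 0.0222] roll 56.8
th 0.693 [-0.0038, 0.0956, 0.0278] roll 62.6
th 0.593 [-0.0039, 0.1002, 0.0339] roll 68.3
th 0.493 [-0.0039, 0.1042, 0.0405] roll 74.0
th 0.393 [-0.004, 0.1075, 0.0474] roll 79.8
th 0.293 [-0.0041, 0.1101, 0.0546] roll 85.5
```

View pics/w18.png

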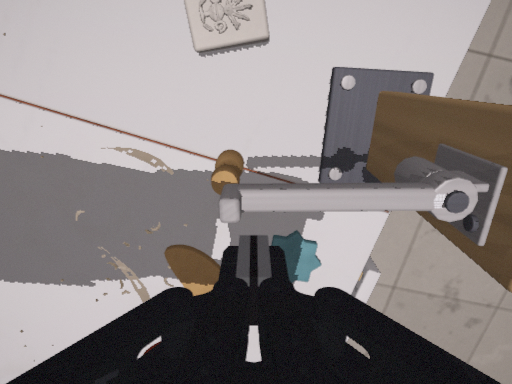

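Request:
jog_arm:
  series:
    - {"xyz":[-0.003,0.01,0.002],"roll":0,"claw":1}
    - {"xyz":[-0.003,0.016,0.002],"roll":0,"claw":1}
    - {"xyz":[-0.003,0.021,0.0015],"roll":1,"claw":1}
    - {"xyz":[-0.003,0.027,0.001],"roll":5,"claw":1}
    - {"xyz":[-0.003,0.0347,0.0],"roll":11,"claw":1}

```text
time_s: 16.8
position: [0.4313, 0.1013, 0.1717]
tool_rot: [-0.017, 1.567, 0.016]
contact_force: [3.9, -5.7, 2.1]
grip_width: 0.0001
```

```bash
python3 - <<'E'
from h import *
from workcell import r
st=r.read_state();M=R.from_rotvec(st["tool_rot"]).as_matrix();print(st["position"],(M.T@st["contact_force"]).round(1))
sweep(st,(.503,.118),.075,np.arange(1.593,.2,-.1),.0165,.166)
E
```

```text
[0.43127909 0.10131276 0.17166591] [-2.1 -5.8  3.7]
th 1.593 [0.0057, -0.0014, -0.0029] roll -0.1
th 1.493 [0.0056, 0.0062, -0.0042] roll 5.6
th 1.393 [0.0056, 0.0138, -0.0048] roll 11.4
th 1.293 [0.0056, 0.0215, -0.0045] roll 17.1
th 1.193 [0.0056, 0.0291, -0.0035] roll 22.8
th 1.093 [0.0056, 0.0366, -0.0017] roll 28.6
th 0.993 [0.0056, 0.0438, 0.0008] roll 34.3
th 0.893 [0.0057, 0.0508, 0.004] roll 40.0
th 0.793 [0.0057, 0.0574, 0.0079] roll 45.7
th 0.693 [0.0057, 0.0636, 0.0124] roll 51.5
th 0.593 [0.0057, 0.0693, 0.0175] roll 57.2
th 0.493 [0.0057, 0.0745, 0.0232] roll 62.9
th 0.393 [0.0057, 0.0791, 0.0294] roll 68.7
th 0.293 [0.0057, 0.083, 0.036] roll 74.4
```

Request:
jog_arm:
  series:
    - {"xyz":[0.004,0.008,-0.003],"roll":6,"claw":1}
    - {"xyz":[0.004,0.0155,-0.0035],"roll":11.5,"claw":1}
    - {"xyz":[0.004,0.023,-0.003],"roll":17,"claw":1}
    - {"xyz":[0.004,0.0305,-0.002],"roll":23,"claw":1}
    - {"xyz":[0.004,0.038,-0.0005],"roll":28.6,"claw":1}

```text
time_s: 17.3
position: [0.4294, 0.1394, 0.1672]
tool_rot: [0.376, 1.536, -0.376]
contact_force: [0.7, -5.5, 0.7]
grip_width: -0.0002
```

```bash
python3 - <<'E'
from h import *
from workcell import r
st=r.read_state();M=R.from_rotvec(st["tool_rot"]).as_matrix();print(st["position"],(M.T@st["contact_force"]).round(1))
sweep(st,(.503,.118),.075,np.arange(1.093,.2,-.1),.0165,.166)
s=r.snapshot("wrist");cv2.imwrite("pics/w19.png",s["img"][:,:,::-1])
E
```

```text
[0.42938061 0.13936268 0.16722597] [-0.7 -4.6  3.1]
th 1.093 [0.0012, -0.0016, 0.0002] roll -0.1
th 0.993 [0.0012, 0.0059, -0.0011] roll 5.6
th 0.893 [0.0012, 0.0136, -0.0016] roll 11.4
th 0.793 [0.0012, 0.0213, -0.0014] roll 17.1
th 0.693 [0.0012, 0.0289, -0.0004] roll 22.8
th 0.593 [0.0012, 0.0364, 0.0014] roll 28.5
th 0.493 [0.0012, 0.0436, 0.0039] roll 34.3
th 0.393 [0.0013, 0.0506, 0.0071] roll 40.0
th 0.293 [0.0013, 0.0572, 0.011] roll 45.7
```

View pics/w19.png

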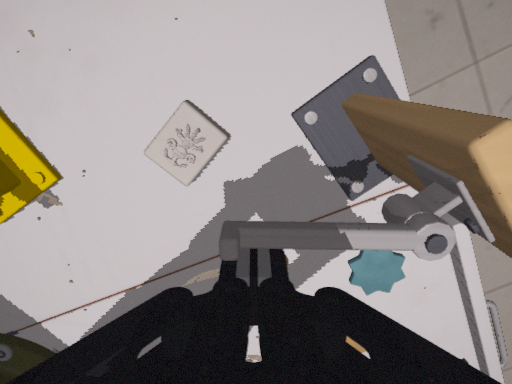

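Request:
jog_arm:
  series:
    - {"xyz":[0.001,0.0076,-0.0011],"roll":5.6,"claw":1}
    - {"xyz":[0.001,0.0152,-0.0016],"roll":11.4,"claw":1}
    - {"xyz":[0.001,0.0229,-0.0014],"roll":17,"claw":1}
    - {"xyz":[0.001,0.0305,-0.0004],"roll":22.8,"claw":1}
    - {"xyz":[0.001,0.038,0.0014],"roll":28.5,"claw":1}

```text
time_s: 17.85
position: [0.4477, 0.1724, 0.1659]
tool_rot: [0.76, 1.433, -0.76]
contact_force: [-2.2, -4.7, 3.3]
grip_width: 0.0003
```

```bash
python3 - <<'E'
from h import *
from workcell import r
st=r.read_state();M=R.from_rotvec(st["tool_rot"]).as_matrix();print(st["position"],(M.T@st["contact_force"]).round(1))
sweep(st,(.503,.118),.075,np.arange(.593,.1,-.05),.0165,.166)
s=r.snapshot("wrist");cv2.imwrite("pics/w20.png",s["img"][:,:,::-1])
E
```

```text
[0.44765783 0.17238955 0.16594213] [-3.3 -4.4  2.6]
th 0.593 [-0.0001, -0.001, 0.001] roll 0.2
th 0.543 [-0.0001, 0.0028, 0.0003] roll 3.0
th 0.493 [-0.0001, 0.0066, -0.0002] roll 5.9
th 0.443 [-0.0001, 0.0104, -0.0006] roll 8.8
th 0.393 [-0.0001, 0.0142, -0.0007] roll 11.6
th 0.343 [-0.0001, 0.0181, -0.0007] roll 14.5
th 0.293 [-0.0001, 0.0219, -0.0004] roll 17.4
th 0.243 [-0.0001, 0.0257, -0.0] roll 20.2
th 0.193 [-0.0001, 0.0295, 0.0006] roll 23.1
th 0.143 [-0.0001, 0.0333, 0.0014] roll 26.0
```

View pics/w20.png

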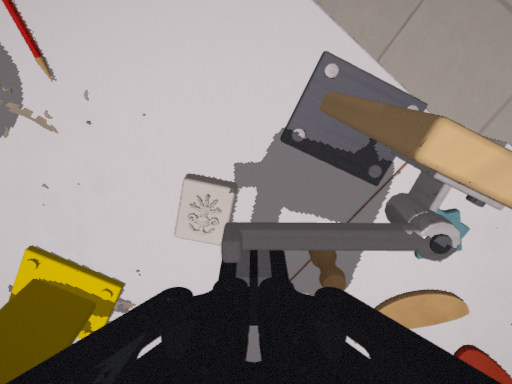

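Request:
jog_arm:
  series:
    - {"xyz":[0,0.0045,0.0],"roll":3.5,"claw":1}
    - {"xyz":[0,0.0085,0.0],"roll":6.5,"claw":1}
    - {"xyz":[0,0.0115,-0.0005],"roll":9,"claw":1}
    - {"xyz":[0,0.0145,-0.0005],"roll":11,"claw":1}

```text
time_s: 18.3
position: [0.4588, 0.1811, 0.1656]
tool_rot: [0.903, 1.376, -0.904]
contact_force: [-5.0, -1.4, 1.7]
grip_width: 0.0001
```

Request:
jog_arm:
  series:
    - {"xyz":[0,0.0015,0.0],"roll":1,"claw":1}
    - {"xyz":[0,0.003,0.0],"roll":2,"claw":1}

```text
time_s: 18.5
position: [0.4615, 0.1824, 0.1655]
tool_rot: [0.929, 1.364, -0.929]
contact_force: [-5.6, 1.4, 1.5]
grip_width: 0.0004
```

Request:
jog_arm:
  series:
    - {"xyz":[0,0.001,0.0],"roll":0.8,"claw":1}
    - {"xyz":[0,0.002,0.0],"roll":1.6,"claw":1}

```text
time_s: 18.7
position: [0.4633, 0.1832, 0.1654]
tool_rot: [0.95, 1.355, -0.951]
contact_force: [-6.1, 1.6, 1.2]
grip_width: 0.0
```

```bash
python3 - <<'E'
from h import *
from workcell import r
st=r.read_state();M=R.from_rotvec(st["tool_rot"]).as_matrix();print(st["position"],(M.T@st["contact_force"]).round(1))
sweep(st,(.503,.118),.075,[.343,.3,.243,.2],.0165,.166)
s=r.snapshot("wrist");cv2.imwrite("pics/w21.png",s["img"][:,:,::-1])
E
```

```text
[0.46329469 0.18316205 0.16543978] [-1.2 -5.2 -3.6]
th 0.343 [-0.0006, -0.001, -0.0003] roll 0.2
th 0.300 [-0.0006, 0.0022, -0.0009] roll 2.7
th 0.243 [-0.0006, 0.0066, -0.0015] roll 5.9
th 0.200 [-0.0006, 0.0098, -0.0018] roll 8.4
```

View pics/w21.png

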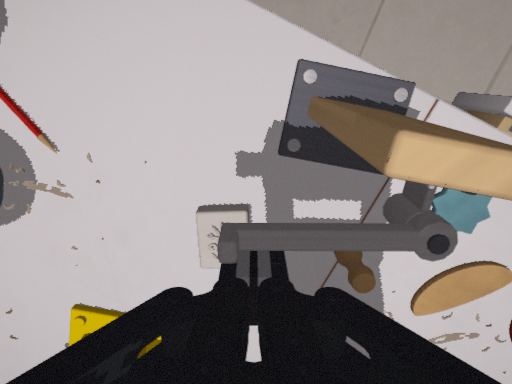

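Request:
jog_arm:
  series:
    - {"xyz":[0,0.001,0.0],"roll":0.8,"claw":1}
    - {"xyz":[0,0.002,0.0],"roll":1.5,"claw":1}
    - {"xyz":[0,0.003,-0.0005],"roll":2.2,"claw":1}

```text
time_s: 19.05
position: [0.466, 0.1844, 0.1654]
tool_rot: [0.979, 1.34, -0.98]
contact_force: [-4.1, -1.3, 1.2]
grip_width: 0.0004
```

Request:
jog_arm:
  series:
    - {"xyz":[0,0.001,0.0],"roll":0.8,"claw":1}
    - {"xyz":[0,0.002,0.0],"roll":1.5,"claw":1}

```text
time_s: 19.25
position: [0.468, 0.1853, 0.1654]
tool_rot: [1.0, 1.33, -1.0]
contact_force: [-5.2, 2.1, 0.8]
grip_width: 0.0001
```

Request:
jog_arm:
  series:
    - {"xyz":[0,0.001,0.0],"roll":0.8,"claw":1}
    - {"xyz":[0,0.0015,0.0],"roll":1,"claw":1}

```text
time_s: 19.45
position: [0.4694, 0.1857, 0.1653]
tool_rot: [1.013, 1.324, -1.013]
contact_force: [-4.9, 2.7, 0.9]
grip_width: -0.0001
```

Request:
jog_arm:
  series:
    - {"xyz":[0,0.001,0.0],"roll":0.6,"claw":1}
    - {"xyz":[0,0.001,0.0],"roll":0.6,"claw":1}

```text
time_s: 19.65
position: [0.4704, 0.186, 0.1653]
tool_rot: [1.021, 1.32, -1.021]
contact_force: [-5.0, 3.5, 0.2]
grip_width: -0.0002
```

Request:
jog_arm:
  series:
    - {"xyz":[0,0.001,0.0],"roll":0.6,"claw":1}
    - {"xyz":[0,0.0015,0.0],"roll":1,"claw":1}

```text
time_s: 19.85
position: [0.4718, 0.1863, 0.1653]
tool_rot: [1.034, 1.313, -1.034]
contact_force: [-5.5, 2.6, -0.0]
grip_width: -0.0
```

Request:
jog_arm:
  series:
    - {"xyz":[0,0.001,0.0],"roll":0.6,"claw":1}
    - {"xyz":[0,0.001,0.0],"roll":0.6,"claw":1}

```text
time_s: 20.05
position: [0.4725, 0.1866, 0.1652]
tool_rot: [1.041, 1.309, -1.042]
contact_force: [-8.1, 2.9, 0.7]
grip_width: -0.0004
```

Request:
jog_arm:
  series:
    - {"xyz":[0,0.001,0.0],"roll":0.6,"claw":1}
    - {"xyz":[0,0.001,0.0],"roll":0.6,"claw":1}

```text
time_s: 20.25
position: [0.4731, 0.1869, 0.1651]
tool_rot: [1.049, 1.306, -1.051]
contact_force: [-9.9, 2.4, 1.8]
grip_width: -0.0003
```

```bash
python3 - <<'E'
from h import *
from workcell import r
st=r.read_state();M=R.from_rotvec(st["tool_rot"]).as_matrix();print(st["position"],(M.T@st["contact_force"]).round(1))
sweep(st,(.503,.118),.075,[.243,.2,.15],.0165,.166)
s=r.snapshot("wrist");cv2.imwrite("pics/w22.png",s["img"][:,:,::-1])
E
```

```text
[0.47313708 0.18686051 0.16509994] [-1.7 -9.2 -4.4]
th 0.243 [-0.0009, -0.0041, -0.0009] roll -1.6
th 0.200 [-0.0009, -0.0009, -0.0016] roll 0.9
th 0.150 [-0.0009, 0.0029, -0.0023] roll 3.7
```

View pics/w22.png

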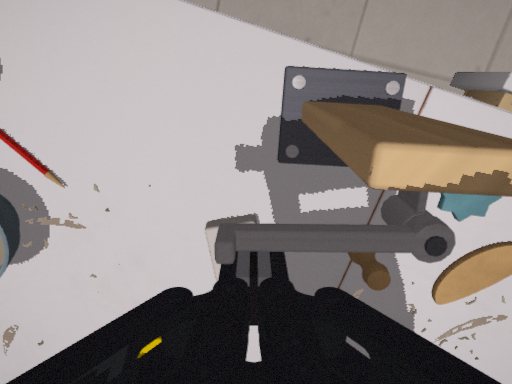

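Request:
jog_arm:
  series:
    - {"xyz":[0,0.0008,0.0],"roll":0,"claw":1}
    - {"xyz":[0,0.0012,0.0],"roll":0,"claw":1}
    - {"xyz":[0,0.0012,0.0],"roll":0,"claw":1}

```text
time_s: 20.6
position: [0.4739, 0.187, 0.1649]
tool_rot: [1.048, 1.307, -1.051]
contact_force: [-13.9, 1.6, 2.6]
grip_width: 0.0002
```

```bash
python3 - <<'E'
from h import *
from workcell import r
st=r.read_state();M=R.from_rotvec(st["tool_rot"]).as_matrix();print(st["position"],(M.T@st["contact_force"]).round(1))
E
```

```text
[0.4738591  0.18703927 0.16491844] [ -2.6 -13.3  -4.6]
```

Request:
jog_arm:
  series:
    - {"xyz":[0,0.0004,0.0],"roll":0,"claw":1}
    - {"xyz":[0,0.0004,0.0],"roll":0,"claw":1}
    - {"xyz":[0,0.0004,0.0],"roll":0,"claw":1}
    - {"xyz":[0,0.0004,0.0],"roll":0,"claw":1}
    - {"xyz":[0,0.0004,0.0],"roll":0,"claw":1}

```text
time_s: 21.1
position: [0.4741, 0.1871, 0.1649]
tool_rot: [1.047, 1.307, -1.052]
contact_force: [-15.6, 2.8, 2.8]
grip_width: -0.0003
```

```bash
python3 - <<'E'
from h import *
from workcell import r
st=r.read_state();M=R.from_rotvec(st["tool_rot"]).as_matrix();print(st["position"],(M.T@st["contact_force"]).round(1))
E
```

```text
[0.47409746 0.18712191 0.16490778] [ -2.8 -14.7  -6.1]
```

Request:
jog_arm:
  series:
    - {"xyz":[0,-0.004,0.0],"roll":0,"claw":1}
    - {"xyz":[0,-0.025,0.0],"roll":0,"claw":1}
    - {"xyz":[-0.03,-0.04,0.0],"roll":0,"claw":1}
    - {"xyz":[-0.08,-0.06,0.0],"roll":0,"claw":1}
    - {"xyz":[-0.12,-0.09,0.0],"roll":0,"claw":1}

```text
time_s: 21.6
position: [0.3896, 0.1681, 0.2842]
tool_rot: [1.05, 1.303, -1.048]
contact_force: [0.1, -0.1, 0.6]
grip_width: -0.0001
```

Request:
jog_arm:
  series:
    - {"xyz":[-0.03,-0.05,0.0],"roll":0,"claw":1}
    - {"xyz":[-0.03,-0.08,0.0],"roll":0,"claw":1}
    - {"xyz":[-0.03,-0.08,0.0],"roll":0,"claw":1}
    - {"xyz":[-0.03,-0.08,0.0],"roll":0,"claw":1}

```text
time_s: 22.0
position: [0.3118, 0.1514, 0.3128]
tool_rot: [1.051, 1.302, -1.047]
contact_force: [-0.0, 0.1, 0.3]
grip_width: -0.0002
```

```bash
python3 - <<'E'
from h import *
from workcell import r
st=r.read_state();print(st["time_s"],st["position"],st["contact_force"].round(1),np.abs(st["qd"]).max())
d={n:r.snapshot(n) for n in ("top","side","wrist")};pickle.dump(d,open("s1.pkl","wb"))
crop(d["top"],"pics/t30.png",195,375,125,215,4)
crop(d["side"],"pics/s30.png",230,350,130,320,3)
cv2.imwrite("pics/w30.png",d["wrist"]["img"][:,:,::-1])
E
```

```text
22.0 [0.31184009 0.15135126 0.312813  ] [-0.   0.1  0.3] 0.052692820756490545
```

View pics/t30.png

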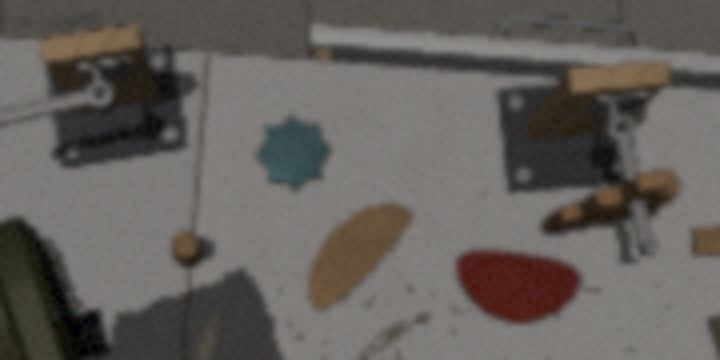

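View pics/s30.png

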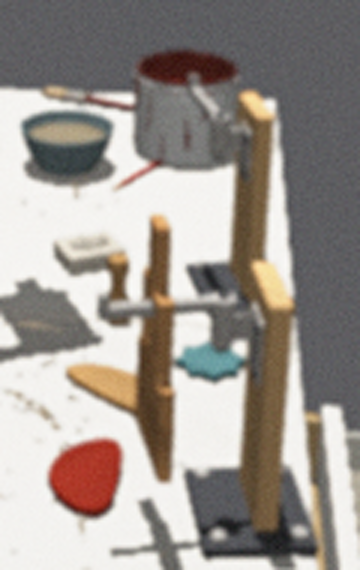

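View pics/w30.png

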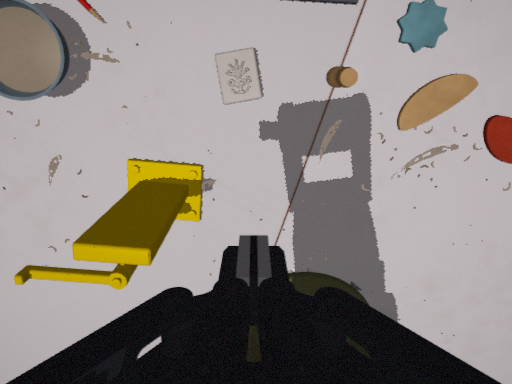

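```bash
python3 - <<'E'
from h import *
d=pickle.load(open("s1.pkl","rb"));s0=pickle.load(open("s0.pkl","rb"))
crop(d["top"],"pics/t31.png",160,240,125,185,8)
crop(d["top"],"pics/t32.png",310,380,135,200,8)
W=cloud(d["top"]);z=W[...,2]
m=(z>.225)&(z<.27)&(W[...,1]<-.15)&(W[...,1]>-.4)&(W[...,0]>.38)
p=W[m];print(len(p),np.median(p[:,2]),cv2.minAreaRect((p[:,:2]*1000).astype(np.float32)))
m=(z>.17)&(z<.2)&(W[...,0]>.44)&(W[...,0]<.495)&(W[...,1]>.13)&(W[...,1]<.23)
p=W[m];print("full arm",len(p),cv2.minAreaRect((p[:,:2]*1000).astype(np.float32)),cv2.fitLine(p[:,:2].astype(np.float32),2,0,.01,.01).ravel())
m=(z>.175)&(z<.192)&(W[...,0]>.38)&(W[...,0]<.45)&(W[...,1]<-.22)&(W[...,1]>-.29)
p=W[m];print("spare arm",len(p),cv2.fitLine(p[:,:2].astype(np.float32),2,0,.01,.01).ravel())
E
```

```text
59 0.2458555730049603 ((428.135009765625, -250.72169494628906), (11.888023376464844, 26.244876861572266), 9.456398963928223)
full arm 89 ((489.37518310546875, 167.7230224609375), (9.861141204833984, 74.71830749511719), 12.766276359558105) [ 0.18306778 -0.9831003   0.48668557  0.1745872 ]
spare arm 77 [ 0.96628505  0.25747457  0.4173648  -0.25172013]
```

View pics/t31.png

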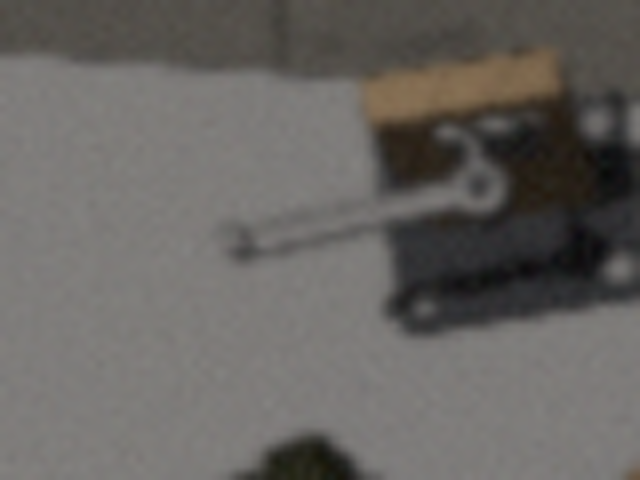

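View pics/t32.png

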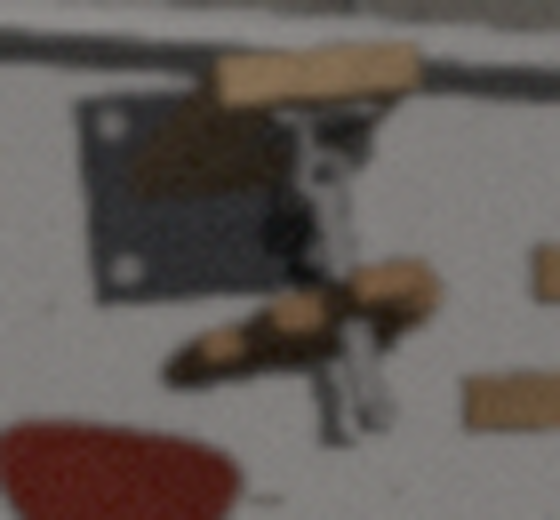

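```bash
python3 -c "
from workcell import r
print(r.sign_off()); print(r.read_state()['time_s'])"
```

```text
the job is handed in; nothing more can be done
None
the job is handed in; nothing more can be done
```

The paddle now hangs on the spare hook, the emptied hook is folded back, and I handed the job in at about 22 s of the 72 s allowed. No verdict was reported.

- **Spare hook:** I swung it out with closed fingers until it met its stop. I held about 13–14 N at roughly 75 mm from the hinge for about 0.8 s.
- **Paddle:** I lifted it clear of the stub, carried it over and lowered it onto the spare hook. I let go with the fingers reading no load.
- **Emptied hook:** I folded it to its inner stop and held about 13–15 N for about 0.7 s.

The last pictures show:

- **Paddle:** the top of the grip is at 246 mm, against 247 mm expected when hanging. It sits about 48 mm from the hinge and centred on the arm to about 1 mm.
- **Folded hook:** the arm stands at about 0.18–0.22 rad. That is consistent with its full 1.57 rad swing from the starting angle of 1.79 rad.
- **Bystanders:** they look unmoved by eye; I did not measure their positions again. The mould was hidden in the last top view but looked untouched in the wrist view.
- **Robot:** it is clear of everything.

Some readings disagreed, and one value could not be measured directly:

- **Camera readings:** the wrist and top cameras differed by up to 8 mm on hinge positions.
- **Spare arm angle:** the estimates ranged from 1.70 to 1.83 rad, so I relied on force to find the stops.
- **Hinge twist:** this was inferred from force times lever arm, about 0.023–0.032 rad for both presses. The fingers were turned about 7° too far on the first press, so its contact was probably at a finger edge, near the upper end of that range.

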